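# Set out security cameras in rows on the burn-in tray

### The job

Slide the four security cameras across the bench into the tray so that they stand in a neat grid: the two dome cameras on the blue pads and the two fisheye cameras on the yellow pads, one to a pad and each wholly on its pad. Keep them flat on the bench all the way: never lift or tip a camera. Leave the tape roll, the injector, the screwdriver and the carton where they are.

Things in the scene. Friction and masses are not known exactly. Their poses are not given: they have to be found in the camera images.
- dome_a: a dome security camera, loose, about 0.2 to 0.4 kg: white round base 84 mm in diameter and 26 mm high, with a smoked grey bubble on top, 54 mm high in all. Round, so its yaw does not matter. Origin: centre of its underside, z up
- dome_b: a dome security camera, loose, about 0.2 to 0.4 kg: white round base 84 mm in diameter and 26 mm high, with a smoked grey bubble on top, 54 mm high in all. Round, so its yaw does not matter. Origin: centre of its underside, z up
- fish_a: a fisheye security camera, loose, about 0.2 to 0.4 kg: white round base 84 mm in diameter and 24 mm high, with a flat black cone carrying a white ring and a lens on top, 46 mm high in all. Round, so its yaw does not matter. Origin: centre of its underside, z up
- fish_b: a fisheye security camera, loose, about 0.2 to 0.4 kg: white round base 84 mm in diameter and 24 mm high, with a flat black cone carrying a white ring and a lens on top, 46 mm high in all. Round, so its yaw does not matter. Origin: centre of its underside, z up
- tray: the fixed burn-in tray: a thin grey mat 220 x 220 mm flush on the bench (nothing to climb), an aluminium fence 10 mm high, 8 mm thick, along its whole -y side and along the y < 0 half of its -x and +x sides, its inside 110 mm from the centre; the rest is open. Blue pads at x = -53 mm, yellow at +53 mm, each at y = -53 (deep) and +53 mm (mouth). Origin: centre, bench height; yaw within 0.15 of the world's
- blue_deep (a point): centre, at bench height, of the blue pad (a flat printed disc, 104 mm in diameter) at the closed (deep) end of the tray
- blue_mouth (a point): centre, at bench height, of the blue pad (a flat printed disc, 104 mm in diameter) at the open (mouth) end of the tray
- yellow_deep (a point): centre, at bench height, of the yellow pad (a flat printed disc, 104 mm in diameter) at the closed (deep) end of the tray
- yellow_mouth (a point): centre, at bench height, of the yellow pad (a flat printed disc, 104 mm in diameter) at the open (mouth) end of the tray
- tape: bystander: a blue roll of tape lying flat, 60 mm in diameter, 32 mm hole, 19 mm high, loose and light (60 g). Origin: centre of its underside
- injector: bystander: a black power injector block, 32 mm along its x, 80 mm along its y, 30 mm high, loose. Origin: centre of its underside
- driver: bystander: a red-handled screwdriver lying along its x axis, from x = -93 mm (handle, 85 mm long, 22 mm square) to x = +80 mm (6 mm steel shank), 22 mm high, loose. Origin: on its axis, on the bench, near where the handle ends
- carton: bystander: a shut cardboard carton with a white band, 80 mm along its x, 120 mm along its y, 58 mm high, loose. Origin: centre of its underside
Mind the look-alikes: they are no part of the job. What is shaped like the dome_a but red is not meant. What is shaped like the fish_b but orange is not meant.

How it is judged (in metres and radians):
At the end, for the whole second after the job is handed in: One dome camera is centred within 12 mm of each blue pad and one fisheye camera within 12 mm of each yellow pad (either of a kind on either pad), all flat on the bench (underside lower than 5 mm, tilt under 0.1 rad) and at rest (under 10 mm/s) (((horizontal distance between dome_a and blue_deep below 0.012 m and horizontal distance between dome_b and blue_mouth below 0.012 m) or (horizontal distance between dome_b and blue_deep below 0.012 m and horizontal distance between dome_a and blue_mouth below 0.012 m)) and ((horizontal distance between fish_a and yellow_deep below 0.012 m and horizontal distance between fish_b and yellow_mouth below 0.012 m) or (horizontal distance between fish_b and yellow_deep below 0.012 m and horizontal distance between fish_a and yellow_mouth below 0.012 m)) and height (world z) of each of dome_a, dome_b, fish_a, fish_b below 0.005 m and angle between each of dome_a, dome_b, fish_a, fish_b's own z axis and vertical below 0.1 rad and linear speed of each of dome_a, dome_b, fish_a, fish_b below 0.01 m/s); the robot touches nothing.
It fails at once if a camera is lifted (underside more than 15 mm above the bench) or tipped by more than 0.3 rad (height (world z) of any of dome_a, dome_b, fish_a, fish_b above 0.015 m or angle between any of dome_a, dome_b, fish_a, fish_b's own z axis and vertical above 0.3 rad).
It fails at once if the tape roll, injector, screwdriver or carton is moved more than 12 mm (distance of any of tape, injector, driver, carton from where it was at the start of the episode above 0.012 m).
It also fails if it takes over 72 s, if anything falls off the work surface, if the arm or the gripper's body presses on something with over 40 N, if the wrist force passes 120 N, or if a joint passes its speed limit or range.

### The arm

A 6-joint arm with a two-finger parallel gripper is mounted at the origin on the work surface. World frame = base frame: x ahead of the robot, y to its left, z up, the work surface at z = 0. Lengths are in m, angles in degrees, forces in N, time in s.
With the tool pointing down it reaches from about 0.3 to 1 m from the base axis. Payload 5.1 kg.
Tool frame: the origin (TCP) lies midway between the tips of the shut fingers; the grasp point (between the pads) lies 19 mm behind it; x points along the fingers, y is the direction in which the jaws open and shut, and the axes are right-handed (so a half turn about x gives the same grasp; the last joint's range is limited). The gripper opens to 95 mm and grips with 3 to 60 N. Pads are 20 mm wide; open, the fingers measure 119 mm over their backs; the gripper's body (75 mm by 180 mm) begins 59 mm behind the grasp point.
Start: joints at [-77.384, 7.093, 94.555, -0, 78.352, -4.733], TCP at [0.194, -0.62, 0.215] pointing down, gripper open.
Joint ranges: [-149.61, 149.61], [-58.7, 133.49], [1.44, 155.28], [-77.14, 257.14], [18.33, 153.61], [-166.67, 166.67]. Speed limits (degrees/s): [147.25, 147.25, 180, 180, 180, 180].

### API

Orientations are given as a 3x3 rotation matrix whose columns are the frame's x, y, z axes.
In Python, from workcell import readout, eyes, workorder gives the robot as it stands.
- The arm moves only by the shell command python3 -m creep 'ROWS' [FORCE]. ROWS is JSON, a list of rows, each an object of numbers: "rx", "ry", "rz": the turn, a rotation vector about the world's x, y, z in degrees; "tx", "ty", "tz": the shift along the world's x, y, z in m; "hand": the closure, from -1 (fully open) to 1 (shut). A call has 1 to 5 rows; each row shifts and turns the commanded pose from where the row before left it; what a row does not reach is not made up. A row lasts 1/12 s, in which the tool goes at most 41.7 mm and 7.16 degrees, less where a joint would pass 70% of its speed; a pose out of reach is approached as far as the arm can. A call with a gripper value outside its range is refused whole. The fingers move at their own pace and stop on an object; FORCE is the grip in N (left out, the last holds). Time passes only in rows, so rows that do not move let the fingers close. It gives the time, the measured TCP pose, the force and the opening at its end, in the units of the state.
- readout.sense(): the state, without advancing time (a new reading comes with each control period).
- eyes.snapshot(name): name is "scene" or "top" or "wrist"; returns (picture, depth): 400x640x3 uint8, red, green, blue; 400x640 float32, m along the optical axis (not along the pixel's ray), 0 where there is no reading.
- eyes.calibration(name): a dict with "camera_matrix" (3x3 intrinsics, pixels), "R" (3x3) and "t" (3): a world point X has camera coordinates R X + t. Camera axes: x right, y down, z forward; pixel columns grow to the right and rows downward; lengths in m; the calibration is good to about 2 mm. A picture is of the moment at which its call begins: read the wrist's pose just before it. calibration takes no time and is no camera call; for the wrist camera it gives the pose at the moment of the call.
- workorder.hand_in(): hands the job in, once; it reports no verdict.
Trained networks look in the newest picture that a camera, given by its name, has taken for a name from the list of things; names that differ only in an ending like _2 or _b are one class to them, and where a whole thing is asked for, a point or a joint stands for the part that bears it (a point fixed in the world has none). Each returns a list of dicts, best first, with "p" (0 to 1); they miss things now and then, are a little off and sometimes report something else, mostly with a low value. They report only what shows in the picture. A call takes as long as a camera call. They do not tell look-alikes from the thing itself.
- eyes.recognise(camera, target): "bbox" ([centre column, centre row, width, height] in pixels, round what is visible of it).
The state is a dict: "clock": time; "q": joint angles; "joint_vel": joint speeds; "joint_torque": joint torques, N m; "ee_pos": TCP position; "eef_rot": TCP orientation; "wrist_force": force on the tool from outside, world axes, zero at the start; "wrist_torque": the same for the moment, N m; "width": finger opening in m.
Only numpy, scipy, OpenCV 4.12 (cv2) and the standard library are available. Lean on these libraries where they do the work, as an engineer would, in place of code of your own. Each camera call takes 0.05 s, during which the arm holds its last target.

## Working session

There is one attempt and no reset: what is moved stays moved. The work goes in short steps, Python scripts to look and compute and a shell command to move; the robot and the scene stay as the last step left them, time stands still between calls to the robot, and variables do not carry over. Pictures are saved under pics/ and viewed, and the job is handed in when it is done.

```bash
ls; mkdir -p pics; cat > h.py <<'E'
import numpy as np, cv2
from workcell import readout, eyes, workorder
def snap(n,f):
    p,d=eyes.snapshot(n); cv2.imwrite('pics/'+f,p[:,:,::-1]); return p,d
def cal(n):
    c=eyes.calibration(n); return np.array(c['camera_matrix']),np.array(c['R']),np.array(c['t'])
def onplane(n,u,v,z):
    K,R,t=cal(n); r=R.T@np.linalg.solve(K,[u,v,1.]); c=-R.T@t
    return c+r*(z-c[2])/r[2]
def proj(n,X):
    K,R,t=cal(n); p=K@(R@np.array(X)+t); return p[:2]/p[2]
E
python3 - <<'E'
from h import *
np.set_printoptions(precision=4,suppress=True)
for n in ['scene','top']:
    p,d=snap(n,n+'0.png'); np.save(n+'d.npy',d); np.save(n+'p.npy',p)
    K,R,t=cal(n); print(n,K.tolist(),R.tolist(),-R.T@t)
s=readout.sense(); print(s)
E
```

```text
pics
scene [[413.6741826407437, 0.0, 318.6174104946824], [0.0, 413.6741826407437, 193.60130729524894], [0.0, 0.0, 1.0]] [[0.8581403850352922, 0.5133722506162806, 0.006634144153961962], [0.32825935064994993, -0.5386831455037397, -0.7759292928231736], [-0.3947668657351502, 0.6680339819555375, -0.6307850035236051]] [ 0.9876 -0.764   0.7115]
top [[456.5464704789069, 0.0, 312.854159174684], [0.0, 456.5464704789069, 205.12761356592875], [0.0, 0.0, 1.0]] [[0.025329687350563655, -0.9996361562821775, 0.009271569021315401], [-0.9931876744287254, -0.026219344823020085, -0.11353761191742824], [0.11373939643581583, -0.006332535862187596, -0.9934904371396691]] [ 0.4126 -0.0641  1.3196]
{'clock': 0.1, 'q': array([-77.3841,   7.1299,  94.6238,  -0.0006,  78.3514,  -4.732 ]), 'joint_vel': array([-0.0779, -0.0925, -0.1565, -0.066 ,  0.097 ,  0.0653]), 'joint_torque': array([  0.0006, -41.8882, -36.1095,   0.0777,   0.0462,  -0.0001]), 'ee_pos': array([ 0.1937, -0.6199,  0.2135]), 'eef_rot': array([[-0.0004,  0.2982, -0.9545],
       [ 0.0018, -0.9545, -0.2982],
       [-1.    , -0.0018, -0.0001]]), 'wrist_force': array([ 0.7176, -0.3547,  0.0681]), 'wrist_torque': array([ 0.0547, -0.0046, -0.0077]), 'width': 0.09484140275227519}
```

View pics/top0.png

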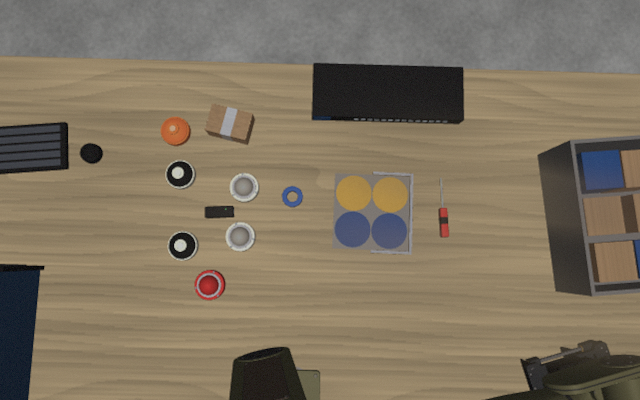

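View pics/scene0.png

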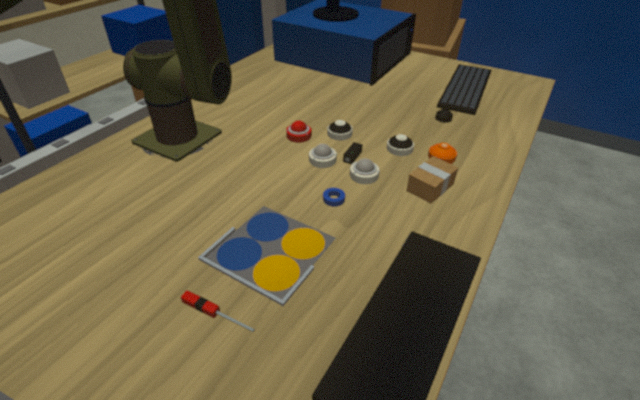

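```bash
cat >> h.py <<'E'
def cloud(n,d):
    K,R,t=cal(n); v,u=np.mgrid[0:d.shape[0],0:d.shape[1]]
    P=np.stack([(u-K[0,2])/K[0,0]*d,(v-K[1,2])/K[1,1]*d,d],-1)
    return (P-t)@R
def pads(n,p):
    h=cv2.cvtColor(p,cv2.COLOR_RGB2HSV); out={}
    for nm,lo,hi in [('blue',(105,90,40),(130,255,255)),('yellow',(17,150,120),(30,255,255))]:
        m=cv2.inRange(h,lo,hi); k,l,s,c=cv2.connectedComponentsWithStats(m)
        for i in range(1,k):
            if s[i,4]>700 and s[i,4]<1600: 
                out.setdefault(nm,[]).append((s[i,4],c[i].round(1),onplane(n,*c[i],0.)[:2].round(4)))
    return out
E
python3 - <<'E'
from h import *
np.set_printoptions(precision=4,suppress=True)
p=np.load('topp.npy');d=np.load('topd.npy')
print(pads('top',p))
W=cloud('top',d)
print('bench z',np.median(W[150:160,380:460,2]),np.median(W[260:300,300:400,2]))
m=((W[...,2]>0.008)&(d>0)).astype(np.uint8); m[330:]=0;m[:60]=0
k,l,s,c=cv2.connectedComponentsWithStats(m)
for i in range(1,k):
    if s[i,4]>40 and s[i,4]<3000:
        q=W[l==i]; (cx,cy),r=cv2.minEnclosingCircle(q[:,:2].astype(np.float32))
        print(c[i].round(),s[i,4],'circ',round(cx,4),round(cy,4),round(r,4),'ctr',q.mean(0),'bbox',q.min(0),q.max(0), 'rect',cv2.minAreaRect(q[:,:2].astype(np.float32)))
for t in ['dome_a','fish_a','tape','injector','driver','carton','tray']:
    print(t,[(np.round(o['bbox']).tolist(),round(o['p'],2)) for o in eyes.recognise('top',t)][:5])
cv2.imwrite('pics/crop.png',cv2.resize(p[90:310,150:470,::-1],None,fx=2.5,fy=2.5,interpolation=cv2.INTER_CUBIC))
E
```

```text
{'blue': [(np.int32(1395), array([601.7, 168.3]), array([ 0.6957, -0.9228]))]}
bench z -0.0006501255628368511 -0.0005783952920677131
[229. 124.] 1394 circ 0.7881 0.1742 0.0714 ctr [0.7842 0.1719 0.053 ] bbox [0.7375 0.1073 0.0081] [0.8391 0.2414 0.065 ] rect ((0.7895970940589905, 0.17420664429664612), (0.12097468972206116, 0.08353568613529205), 77.53937530517578)
[175. 131.] 669 circ 0.7696 0.3352 0.0432 ctr [0.7648 0.3319 0.0318] bbox [0.727  0.2946 0.0081] [0.8114 0.3775 0.052 ] rect ((0.7693924903869629, 0.33544427156448364), (0.08235567063093185, 0.08361774682998657), 83.5970458984375)
[ 90. 153.] 332 circ 0.6955 0.5794 0.0309 ctr [0.6958 0.574  0.0238] bbox [0.6686 0.5497 0.0081] [0.7254 0.6099 0.0388] rect ((0.697904109954834, 0.5783208608627319), (0.057327769696712494, 0.055828433483839035), 36.31094741821289)
[180. 174.] 687 circ 0.642 0.3136 0.0432 ctr [0.6383 0.3098 0.0317] bbox [0.5991 0.2719 0.0082] [0.6826 0.355  0.0481] rect ((0.640842616558075, 0.31311362981796265), (0.08133042603731155, 0.08261328190565109), 45.137786865234375)
[244. 187.] 683 circ 0.6072 0.1282 0.042
[... 2348 characters left out ...]
rc 0.3293 0.2132 0.0424 ctr [0.3299 0.2097 0.0347] bbox [0.2875 0.1718 0.0085] [0.3704 0.2545 0.0604] rect ((0.32889047265052795, 0.2127338945865631), (0.0820656418800354, 0.08288022130727768), 20.841230392456055)
dome_a [([242.0, 190.0, 26.0, 33.0], 0.96), ([240.0, 239.0, 30.0, 26.0], 0.69), ([209.0, 284.0, 30.0, 31.0], 0.67), ([373.0, 215.0, 82.0, 85.0], 0.24)]
fish_a [([180.0, 175.0, 32.0, 32.0], 0.81), ([177.0, 130.0, 29.0, 29.0], 0.81), ([183.0, 246.0, 36.0, 27.0], 0.73)]
tape [([292.0, 198.0, 21.0, 20.0], 0.71)]
injector [([219.0, 214.0, 31.0, 13.0], 0.59)]
driver [([443.0, 211.0, 5.0, 56.0], 0.64)]
carton [([232.0, 124.0, 48.0, 42.0], 0.66), ([244.0, 190.0, 26.0, 28.0], 0.29)]
tray []
```

View pics/crop.png

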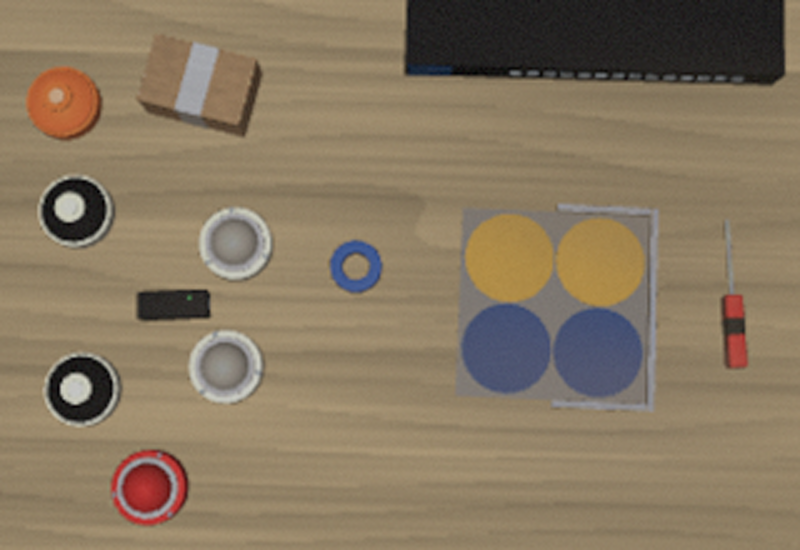

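```bash
cat >> h.py <<'E'
def pads(n,p):
    h=cv2.cvtColor(p,cv2.COLOR_RGB2HSV); out={}
    for nm,lo,hi in [('blue',(108,110,30),(130,255,255)),('yellow',(15,150,90),(30,255,255))]:
        m=cv2.inRange(h,lo,hi); m=cv2.morphologyEx(m,cv2.MORPH_OPEN,np.ones((5,5))); m[:,:300]=0;m[:,440:]=0;m[:160]=0
        k,l,s,c=cv2.connectedComponentsWithStats(m)
        for i in range(1,k):
            if s[i,4]>200:
                out.setdefault(nm,[]).append((s[i].tolist(),c[i].round(1),onplane(n,*c[i],0.)[:2].round(4)))
    return out
E
python3 - <<'E'
from h import *
p=np.load('topp.npy'); print(pads('top',p))
h=cv2.cvtColor(p,cv2.COLOR_RGB2HSV); print(h[194,354],h[230,352])
# annulus check: refine cameras by reprojection of base top circle z=.025 -> measure via silhouettes of height>12mm at scene cam too
d=np.load('scened.npy');W=cloud('scene',d)
m=((W[...,2]>0.008)&(d>0)&(W[...,1]>-.1)&(W[...,1]<.42)&(W[...,0]>.25)&(W[...,0]<.9)&(W[...,2]<.08)).astype(np.uint8)
k,l,s,c=cv2.connectedComponentsWithStats(m)
for i in range(1,k):
    if s[i,4]>100:
        q=W[l==i]; q=q[q[:,2]<.03]; (cx,cy),r=cv2.minEnclosingCircle(q[:,:2].astype(np.float32)); print(c[i].round(),s[i,4],round(cx,4),round(cy,4),round(r,4))
E
```

```text
{}
[ 20 149 176] [114  86 116]
[298. 131.] 427 0.3346 0.2095 0.0444
[339. 129.] 382 0.4377 0.2907 0.0453
[400. 144.] 432 0.6449 0.3095 0.0422
[322. 155.] 505 0.472 0.1301 0.0438
[360. 165.] 825 0.5858 0.1589 0.0858
[434. 172.] 1891 0.779 0.2287 0.1302
[334. 196.] 290 0.5903 -0.0129 0.0307
[425. 242.] 421 0.0 0.0 0.0
```

```bash
sed -i 's/(108,110,30)/(108,65,30)/; s/(15,150,90)/(15,135,90)/' h.py
python3 - <<'E'
from h import *
p=np.load('topp.npy'); o=pads('top',p)
for k in o:
  for r in o[k]: print(k,r)
E
```

```text
blue ([335, 212, 35, 34, 955], array([352.2, 228.8]), array([ 0.4979, -0.188 ]))
blue ([372, 214, 34, 30, 833], array([388.3, 228.6]), array([ 0.501 , -0.2926]))
yellow ([337, 176, 34, 34, 922], array([353.4, 192.7]), array([ 0.6034, -0.19  ]))
yellow ([373, 178, 34, 34, 804], array([388.6, 195.7]), array([ 0.5973, -0.2929]))
```

```bash

python3 - <<'E'
from h import *
p=np.load('topp.npy').astype(float)
from scipy.optimize import least_squares
# fit grid model by template: maximise saturation classification
b=(p[...,2]-p[...,0]); y=(p[...,0]-p[...,2])
L={'by':(-53,53,1),'bd':(-53,-53,1),'yy':(53,53,2),'yd':(53,-53,2)}
pr=[(353.6,193.2,y),(390,194.8,y),(352.4,229.6,b),(389,230.8,b)]
X=[onplane('top',u,v,0)[:2] for u,v,_ in pr]
print(np.round(X,4))
loc=np.array([(53,53),(53,-53),(-53,53),(-53,-53)])/1000
def f(q):
    c,s=np.cos(q[2]),np.sin(q[2]); return (loc@np.array([[c,s],[-s,c]])+q[:2]-np.array(X)).ravel()
r=least_squares(f,[.54,-.24,0]); print('from eye',r.x,r.fun.round(4))
img=[b,y]
K,R,t=cal('top')
g=np.stack(np.meshgrid(np.arange(-.07,.0701,.003),np.arange(-.07,.0701,.003)),-1).reshape(-1,2); rad=np.hypot(*g.T)
w=np.where(rad<.052,1/(rad<.052).sum(),np.where(rad<.060,-1/((rad<.06)&(rad>=.052)).sum(),0))
bb=cv2.GaussianBlur(b,(0,0),.7);yy=cv2.GaussianBlur(y,(0,0),.7)
def cost(q):
    c,s=np.cos(q[2]),np.sin(q[2]);tot=0
    for (lx,ly),im in zip(loc,[yy,yy,bb,bb]):
        P=(g+[lx,ly])@np.array([[c,s],[-s,c]])+q[:2]
        C=np.c_[P,np.zeros(len(P))]@R.T+t; uv=C@K.T; uv=(uv[:,:2]/uv[:,2:]).astype(np.float32)
        v=cv2.remap(im.astype(np.float32),uv[:,0].copy(),uv[:,1].copy(),1).ravel(); tot-=w@v
    return tot
from scipy.optimize import minimize
m=minimize(cost,r.x,method='Nelder-Mead',options=dict(initial_simplex=r.x+np.array([[0,0,0],[.005,0,0],[0,.005,0],[0,0,.05]]))); print('fit',m.x,m.fun,cost(r.x))
q=m.x;c,s=np.cos(q[2]),np.sin(q[2]);T=loc@np.array([[c,s],[-s,c]])+q[:2]; print('ym,yd,bm,bd\n',T.round(4)); np.save('pads.npy',T)
E
```

```text
[[ 0.6019 -0.1906]
 [ 0.6    -0.297 ]
 [ 0.4955 -0.1887]
 [ 0.4947 -0.2948]]
from eye [ 0.54802858 -0.24278498 -0.01585597] [-0.     -0.0001  0.0002  0.0004  0.0004 -0.0002 -0.0005 -0.0001]
fit [ 0.54943542 -0.24199408 -0.01834687] -229.02156982628568 -225.26807268083905
ym,yd,bm,bd
 [[ 0.6034 -0.19  ]
 [ 0.6015 -0.296 ]
 [ 0.4974 -0.188 ]
 [ 0.4955 -0.294 ]]
```

```bash
r='python3 -m creep'
python3 -m creep '[{"tx":0.016,"ty":0.037,"rz":6.9,"hand":-1},{"tx":0.016,"ty":0.037,"rz":6.9,"hand":-1},{"tx":0.016,"ty":0.037,"rz":6.9,"hand":-1},{"tx":0.016,"ty":0.037,"rz":6.9,"hand":-1},{"tx":0.016,"ty":0.037,"hand":-1}]'
python3 -m creep '[{"tx":0.016,"ty":0.037,"hand":-1},{"tx":0.016,"ty":0.037,"hand":-1},{"tx":0.016,"ty":0.037,"hand":-1},{"tx":0.016,"ty":0.037,"hand":-1},{"tx":0.016,"ty":0.037,"hand":-1}]'
```

```text
validation failed for argument at $[0]...
validation failed for argument at $[0]...
```

```bash

python3 -m creep '[{"rx":0,"ry":0,"rz":6.9,"tx":0.016,"ty":0.037,"tz":0,"hand":-1}]'; python3 -m creep --help
```

```text
clock: 0.53
ee_pos: [0.2078, -0.5868, 0.2137]
eef_rot: [[-0.001, 0.409, -0.913], [-0.001, -0.913, -0.409], [-1.0, 0.001, 0.002]]
wrist_force: [0.7, 1.9, 0.9]
width: 0.0955invalid input: not JSON, or not a number
```

```bash

python3 -m creep '[{"rx":0,"ry":0,"rz":6.9,"tx":0.0135,"ty":0.0377,"tz":0,"hand":-1},{"rx":0,"ry":0,"rz":6.9,"tx":0.0135,"ty":0.0377,"tz":0,"hand":-1},{"rx":0,"ry":0,"rz":7.0,"tx":0.0135,"ty":0.0377,"tz":0,"hand":-1},{"rx":0,"ry":0,"rz":0,"tx":0.0135,"ty":0.0377,"tz":0,"hand":-1},{"rx":0,"ry":0,"rz":0,"tx":0.0135,"ty":0.0377,"tz":0,"hand":-1}]'
python3 -m creep '[{"rx":0,"ry":0,"rz":0,"tx":0.0135,"ty":0.0377,"tz":0,"hand":-1},{"rx":0,"ry":0,"rz":0,"tx":0.0135,"ty":0.0377,"tz":0,"hand":-1},{"rx":0,"ry":0,"rz":0,"tx":0.0135,"ty":0.0377,"tz":0,"hand":-1},{"rx":0,"ry":0,"rz":0,"tx":0.0135,"ty":0.0377,"tz":0,"hand":-1},{"rx":0,"ry":0,"rz":0,"tx":0.0135,"ty":0.0377,"tz":0,"hand":-1}]'
python3 -m creep '[{"rx":0,"ry":0,"rz":0,"tx":0.0135,"ty":0.0377,"tz":0,"hand":-1},{"rx":0,"ry":0,"rz":0,"tx":0.0135,"ty":0.0377,"tz":0,"hand":-1},{"rx":0,"ry":0,"rz":0,"tx":0.0135,"ty":0.0377,"tz":0,"hand":-1},{"rx":0,"ry":0,"rz":0,"tx":0.0135,"ty":0.0377,"tz":0,"hand":-1},{"rx":0,"ry":0,"rz":0,"tx":0.0135,"ty":0.0377,"tz":0,"hand":-1}]'
python3 -m creep '[{"rx":0,"ry":0,"rz":0,"tx":0.0135,"ty":0.0377,"tz":0,"hand":-1},{"rx":0,"ry":0,"rz":0,"tx":0.0135,"ty":0.0377,"tz":0,"hand":-1},{"rx":0,"ry":0,"rz":0,"tx":0.0135,"ty":0.0377,"tz":0,"hand":-1},{"rx":0,"ry":0,"rz":0,"tx":0.0135,"ty":0.0377,"tz":0,"hand":-1},{"rx":0,"ry":0,"rz":0,"tx":0,"ty":0,"tz":0,"hand":-1}]'
python3 - <<'E'
from h import *
p,d=snap('wrist','w1.png'); np.save('w1d.npy',d)
W=cloud('wrist',d); m=((W[...,2]>0.010)&(d>0)&(W[...,2]<.07)).astype(np.uint8)
k,l,s,c=cv2.connectedComponentsWithStats(m)
for i in range(1,k):
    if s[i,4]>300:
        q=W[l==i]; (cx,cy),r=cv2.minEnclosingCircle(q[:,:2].astype(np.float32)); print(c[i].round(),s[i,4],round(cx,4),round(cy,4),round(r,4),q[:,2].max())
print(readout.sense()['ee_pos'])
E
```

```text
clock: 0.95
ee_pos: [0.2776, -0.3932, 0.2147]
eef_rot: [[0.0, 0.707, -0.707], [-0.0, -0.707, -0.707], [-1.0, 0.0, -0.0]]
wrist_force: [1.4, 0.9, 0.5]
width: 0.0951
clock: 1.37
ee_pos: [0.345, -0.2047, 0.215]
eef_rot: [[0.001, 0.707, -0.707], [-0.001, -0.707, -0.707], [-1.0, 0.001, -0.0]]
wrist_force: [0.6, 0.4, 0.7]
width: 0.0953
clock: 1.78
ee_pos: [0.4126, -0.0159, 0.2152]
eef_rot: [[0.002, 0.708, -0.706], [-0.0, -0.706, -0.708], [-1.0, 0.001, -0.001]]
wrist_force: [1.1, -0.6, 0.4]
width: 0.095
clock: 2.2
ee_pos: [0.4672, 0.1382, 0.2148]
eef_rot: [[0.0, 0.712, -0.702], [0.002, -0.702, -0.712], [-1.0, -0.001, -0.002]]
wrist_force: [-1.3, -0.2, 0.0]
width: 0.0952
[504.   5.] 348 0.7407 0.1325 0.0102 0.05876117964879134
[410.  98.] 4380 0.6084 0.1262 0.0422 0.057020939925644436
[207.  99.] 4316 0.4375 0.2932 0.0421 0.0478582942315797
[325. 100.] 2011 0.5361 0.1943 0.0417 0.03282265962072579
[321. 178.] 3499 0.467 0.1313 0.042 0.05751562554649503
[465. 192.] 1402 0.5865 -0.0123 0.0304 0.022180709752912225
[201. 207.] 3291 0.3299 0.2115 0.0422 0.05687797750973505
[0.46652845 0.13564501 0.21456062]
```

View pics/w1.png

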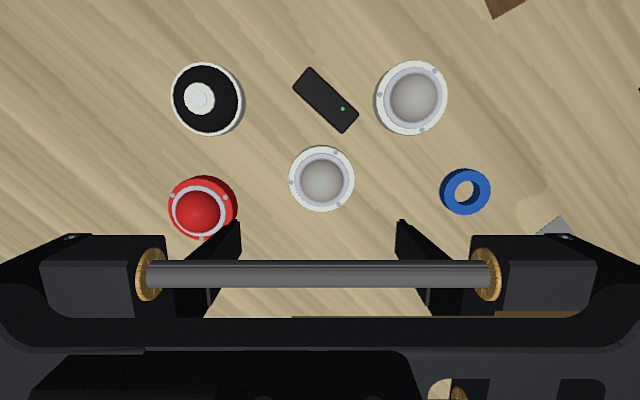

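```bash

python3 -m creep '[{"rx":0,"ry":0,"rz":0,"tx":0,"ty":-0.004,"tz":-0.02,"hand":-1},{"rx":0,"ry":0,"rz":0,"tx":0,"ty":0,"tz":-0.035,"hand":-1},{"rx":0,"ry":0,"rz":0,"tx":0,"ty":0,"tz":-0.035,"hand":-1},{"rx":0,"ry":0,"rz":0,"tx":0,"ty":0,"tz":-0.035,"hand":-1},{"rx":0,"ry":0,"rz":0,"tx":0,"ty":0,"tz":-0.03,"hand":-1}]'
python3 -m creep '[{"rx":0,"ry":0,"rz":0,"tx":0,"ty":0,"tz":-0.025,"hand":-1},{"rx":0,"ry":0,"rz":0,"tx":0,"ty":0,"tz":-0.017,"hand":-1},{"rx":0,"ry":0,"rz":0,"tx":0,"ty":0,"tz":-0.007,"hand":-1},{"rx":0,"ry":0,"rz":0,"tx":0,"ty":0,"tz":0,"hand":-1}]'
```

```text
clock: 2.67
ee_pos: [0.4653, 0.1275, 0.0578]
eef_rot: [[-0.001, 0.707, -0.707], [-0.001, -0.707, -0.707], [-1.0, -0.0, 0.001]]
wrist_force: [0.9, 0.5, 0.1]
width: 0.0948
clock: 3.0
ee_pos: [0.4646, 0.1277, 0.009]
eef_rot: [[-0.004, 0.707, -0.707], [-0.001, -0.707, -0.707], [-1.0, -0.002, 0.003]]
wrist_force: [-1.5, -0.1, 1.0]
width: 0.0954
```

```bash

python3 -m creep '[{"rx":0,"ry":0,"rz":0,"tx":0.0025,"ty":0.0035,"tz":0,"hand":-1},{"rx":0,"ry":0,"rz":0,"tx":0,"ty":0,"tz":0,"hand":1},{"rx":0,"ry":0,"rz":0,"tx":0,"ty":0,"tz":0,"hand":1},{"rx":0,"ry":0,"rz":0,"tx":0,"ty":0,"tz":0,"hand":1}]' 10
```

```text
clock: 3.33
ee_pos: [0.4701, 0.1329, 0.0124]
eef_rot: [[0.003, 0.708, -0.707], [0.001, -0.707, -0.708], [-1.0, 0.001, -0.003]]
wrist_force: [-1.9, 1.3, 4.4]
width: 0.084
```

```bash

python3 -m creep '[{"rx":0,"ry":0,"rz":0,"tx":0,"ty":-0.01,"tz":0,"hand":1},{"rx":0,"ry":0,"rz":0,"tx":0,"ty":-0.02,"tz":0,"hand":1},{"rx":0,"ry":0,"rz":0,"tx":0,"ty":-0.027,"tz":0,"hand":1},{"rx":0,"ry":0,"rz":0,"tx":0.002,"ty":-0.027,"tz":0,"hand":1},{"rx":0,"ry":0,"rz":0,"tx":0.002,"ty":-0.027,"tz":0,"hand":1}]'
python3 -m creep '[{"rx":0,"ry":0,"rz":0,"tx":0.002,"ty":-0.027,"tz":0,"hand":1},{"rx":0,"ry":0,"rz":0,"tx":0.002,"ty":-0.027,"tz":0,"hand":1},{"rx":0,"ry":0,"rz":0,"tx":0.002,"ty":-0.027,"tz":0,"hand":1},{"rx":0,"ry":0,"rz":0,"tx":0.002,"ty":-0.027,"tz":0,"hand":1},{"rx":0,"ry":0,"rz":0,"tx":0.002,"ty":-0.027,"tz":0,"hand":1}]'
python3 -m creep '[{"rx":0,"ry":0,"rz":0,"tx":0.002,"ty":-0.027,"tz":0,"hand":1},{"rx":0,"ry":0,"rz":0,"tx":0.002,"ty":-0.027,"tz":0,"hand":1},{"rx":0,"ry":0,"rz":0,"tx":0.002,"ty":-0.027,"tz":0,"hand":1},{"rx":0,"ry":0,"rz":0,"tx":0.002,"ty":-0.02,"tz":0,"hand":1},{"rx":0,"ry":0,"rz":0,"tx":0.002,"ty":-0.02,"tz":0,"hand":1}]'
python3 - <<'E'
from h import *
p,d=snap('top','t1.png'); 
for i in range(3): print(readout.sense()['ee_pos'])
p,d=snap('wrist','w2.png')
E
```

```text
clock: 3.75
ee_pos: [0.474, 0.0207, 0.0124]
eef_rot: [[0.003, 0.708, -0.706], [0.001, -0.706, -0.708], [-1.0, 0.001, -0.003]]
wrist_force: [0.6, 2.9, 6.5]
width: 0.084
clock: 4.17
ee_pos: [0.4837, -0.115, 0.0124]
eef_rot: [[0.002, 0.707, -0.707], [0.001, -0.707, -0.707], [-1.0, 0.001, -0.002]]
wrist_force: [-0.1, 4.4, 6.1]
width: 0.0838
clock: 4.58
ee_pos: [0.4934, -0.236, 0.0124]
eef_rot: [[0.002, 0.707, -0.707], [0.001, -0.707, -0.707], [-1.0, 0.0, -0.002]]
wrist_force: [-0.1, 5.4, 8.6]
width: 0.0835
[ 0.49417949 -0.23973058  0.01271905]
[ 0.49417949 -0.23973058  0.01271905]
[ 0.49417949 -0.23973058  0.01271905]
```

View pics/t1.png

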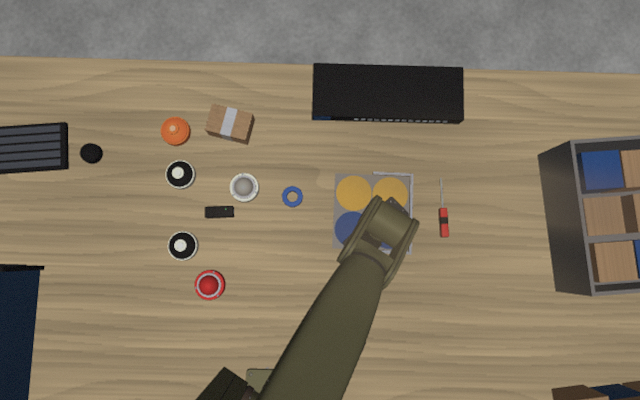

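View pics/w2.png

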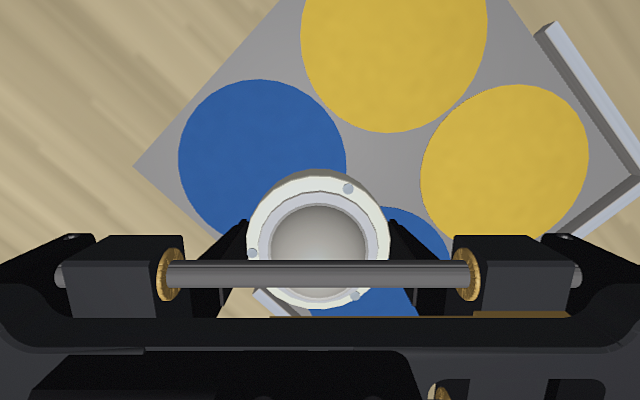

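```bash
cat >> h.py <<'E'
def wpads(p):
    h=cv2.cvtColor(p,cv2.COLOR_RGB2HSV)
    for nm,lo,hi in [('blue',(105,90,40),(130,255,255)),('yellow',(18,140,100),(32,255,255))]:
        m=cv2.morphologyEx(cv2.inRange(h,lo,hi),cv2.MORPH_OPEN,np.ones((5,5)))
        k,l,s,c=cv2.connectedComponentsWithStats(m)
        for i in range(1,k):
            if s[i,4]>3000:
                ct=max(cv2.findContours((l==i).astype(np.uint8),0,1)[0],key=len)[:,0]
                G=np.array([onplane('wrist',u,v,0.)[:2] for u,v in ct],np.float32)
                (cx,cy),r=cv2.minEnclosingCircle(G); print(nm,s[i].tolist(),round(cx,4),round(cy,4),round(r,4))
E
python3 - <<'E'
from h import *
p=cv2.imread('pics/w2.png')[:,:,::-1]; wpads(p)
E
```

```text
blue [178, 79, 168, 155, 16533] 0.4978 -0.1851 0.0525
yellow [301, 0, 186, 132, 20443] 0.6049 -0.1873 0.0524
yellow [420, 85, 168, 153, 20582] 0.6028 -0.2942 0.0525
```

```bash

python3 -m creep '[{"rx":0,"ry":0,"rz":0,"tx":0.001,"ty":-0.02,"tz":0,"hand":1},{"rx":0,"ry":0,"rz":0,"tx":0.001,"ty":-0.02,"tz":0,"hand":1},{"rx":0,"ry":0,"rz":0,"tx":0.001,"ty":-0.011,"tz":0,"hand":1},{"rx":0,"ry":0,"rz":0,"tx":0,"ty":0,"tz":0,"hand":1},{"rx":0,"ry":0,"rz":0,"tx":0,"ty":0,"tz":0,"hand":-1}]'
python3 -m creep '[{"rx":0,"ry":0,"rz":0,"tx":0,"ty":0,"tz":0,"hand":-1},{"rx":0,"ry":0,"rz":0,"tx":0,"ty":0,"tz":0,"hand":-1},{"rx":0,"ry":0,"rz":0,"tx":0,"ty":0,"tz":0.02,"hand":-1},{"rx":0,"ry":0,"rz":0,"tx":0,"ty":0,"tz":0.03,"hand":-1},{"rx":0,"ry":0,"rz":0,"tx":0,"ty":0,"tz":0.04,"hand":-1}]'
```

```text
clock: 5.1
ee_pos: [0.4958, -0.286, 0.0111]
eef_rot: [[0.001, 0.708, -0.707], [-0.001, -0.707, -0.708], [-1.0, 0.001, 0.0]]
wrist_force: [-0.7, 0.1, 0.4]
width: 0.0868
clock: 5.52
ee_pos: [0.493, -0.283, 0.0973]
eef_rot: [[-0.007, 0.708, -0.706], [0.005, -0.706, -0.708], [-1.0, -0.009, 0.001]]
wrist_force: [-0.1, -0.5, 0.1]
width: 0.0949
```

```bash

python3 -m creep '[{"rx":0,"ry":0,"rz":0,"tx":-0.002,"ty":0.02,"tz":0.03,"hand":-1},{"rx":0,"ry":0,"rz":0,"tx":-0.004,"ty":0.039,"tz":0.01,"hand":-1},{"rx":0,"ry":0,"rz":0,"tx":-0.004,"ty":0.04,"tz":0,"hand":-1},{"rx":0,"ry":0,"rz":0,"tx":-0.004,"ty":0.04,"tz":0,"hand":-1},{"rx":0,"ry":0,"rz":0,"tx":-0.004,"ty":0.04,"tz":0,"hand":-1}]'
python3 -m creep '[{"rx":0,"ry":0,"rz":0,"tx":-0.004,"ty":0.04,"tz":0,"hand":-1},{"rx":0,"ry":0,"rz":0,"tx":-0.004,"ty":0.04,"tz":0,"hand":-1},{"rx":0,"ry":0,"rz":0,"tx":-0.004,"ty":0.04,"tz":0,"hand":-1},{"rx":0,"ry":0,"rz":0,"tx":-0.004,"ty":0.04,"tz":0,"hand":-1},{"rx":0,"ry":0,"rz":0,"tx":-0.004,"ty":0.04,"tz":0,"hand":-1}]'
python3 -m creep '[{"rx":0,"ry":0,"rz":0,"tx":-0.004,"ty":0.04,"tz":0,"hand":-1},{"rx":0,"ry":0,"rz":0,"tx":-0.004,"ty":0.04,"tz":0,"hand":-1},{"rx":0,"ry":0,"rz":0,"tx":-0.004,"ty":0.04,"tz":0,"hand":-1},{"rx":0,"ry":0,"rz":0,"tx":-0.004,"ty":0.035,"tz":0,"hand":-1},{"rx":0,"ry":0,"rz":0,"tx":0,"ty":0.02,"tz":0,"hand":-1}]'
cat >> h.py <<'E'
def blobs(n,d,zlo=.010,amin=250,reg=(.25,.85,-.5,.42)):
    W=cloud(n,d); m=((W[...,2]>zlo)&(d>0)&(W[...,2]<.065)&(W[...,0]>reg[0])&(W[...,0]<reg[1])&(W[...,1]>reg[2])&(W[...,1]<reg[3])).astype(np.uint8)
    k,l,s,c=cv2.connectedComponentsWithStats(m)
    for i in range(1,k):
        if s[i,4]>amin:
            q=W[l==i]; (cx,cy),r=cv2.minEnclosingCircle(q[:,:2].astype(np.float32)); print(n,c[i].round().tolist(),s[i,4],'xy',round(cx,4),round(cy,4),'r',round(r,4),'zmax',q[:,2].max().round(3))
E
python3 - <<'E'
from h import *
p,d=snap('top','t2.png'); blobs('top',d)
p,d=snap('wrist','w3.png'); blobs('wrist',d)
print(readout.sense()['ee_pos'])
E
```

```text
clock: 5.93
ee_pos: [0.4768, -0.1045, 0.1405]
eef_rot: [[0.0, 0.708, -0.707], [0.0, -0.707, -0.708], [-1.0, -0.0, -0.0]]
wrist_force: [1.0, 0.4, -0.0]
width: 0.0949
clock: 6.35
ee_pos: [0.4562, 0.0956, 0.1401]
eef_rot: [[-0.0, 0.708, -0.706], [0.0, -0.706, -0.708], [-1.0, -0.0, 0.0]]
wrist_force: [1.3, -0.4, -0.6]
width: 0.0951
clock: 6.77
ee_pos: [0.4396, 0.2717, 0.14]
eef_rot: [[-0.001, 0.71, -0.704], [0.0, -0.704, -0.71], [-1.0, -0.001, 0.001]]
wrist_force: [0.1, -1.1, -0.1]
width: 0.095
top [229.0, 124.0] 1379 xy 0.7882 0.1742 r 0.0714 zmax 0.065
top [387.0, 114.0] 2163 xy 0.8315 -0.28 r 0.2202 zmax 0.052
top [175.0, 131.0] 670 xy 0.7684 0.3369 r 0.0429 zmax 0.05
top [180.0, 174.0] 679 xy 0.6413 0.314 r 0.0426 zmax 0.049
top [244.0, 187.0] 679 xy 0.6075 0.1278 r 0.0423 zmax 0.06
top [443.0, 217.0] 304 xy 0.5659 -0.4463 r 0.0862 zmax 0.028
top [219.0, 212.0] 338 xy 0.5343 0.1956 r 0.0417 zmax 0.037
top [387.0, 231.0] 689 xy 0.4932 -0.2866 r 0.0422 zmax 0.058
top [188.0, 250.0] 296 xy 0.4276 0.2793 r 0.0378 zmax 0.046
top [209.0, 285.0] 726 xy 0.3296 0.2127 r 0.0426 zmax 0.06
wrist [447.0, 22.0] 4047 xy 0.6405 0.3114 r 0.0414 zmax 0.046
wrist [634.0, 16.0] 393 xy 0.7516 0.1798 r 0.0224 zmax 0.023
wrist [301.0, 175.0] 5481 xy 0.4383 0.2938 r 0.0422 zmax 0.048
wrist [541.0, 173.0] 6316 xy 0.6091 0.127 r 0.0426 zmax 0.057
wrist [441.0, 177.0] 2925 xy 0.5366 0.1954 r 0.042 zmax 0.033
wrist [285.0, 302.0] 2095 xy 0.3309 0.2121 r 0.042 zmax 0.057
[0.44029547 0.27107082 0.14000677]
```

View pics/t2.png

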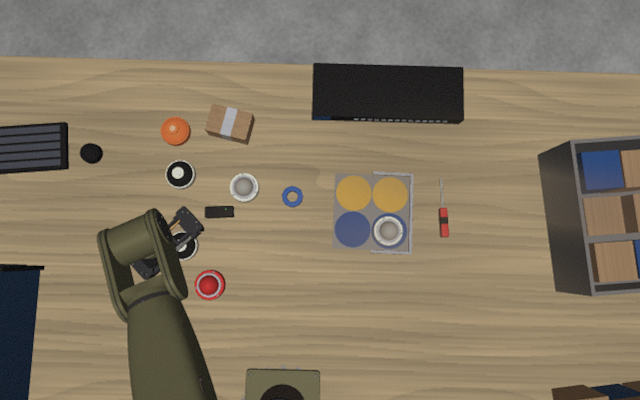

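```bash

python3 -m creep '[{"rx":0,"ry":0,"rz":0,"tx":-0.002,"ty":0.0225,"tz":-0.01,"hand":-1},{"rx":0,"ry":0,"rz":0,"tx":0,"ty":0,"tz":-0.03,"hand":-1},{"rx":0,"ry":0,"rz":0,"tx":0,"ty":0,"tz":-0.02,"hand":-1},{"rx":0,"ry":0,"rz":0,"tx":0,"ty":0,"tz":-0.01,"hand":-1},{"rx":0,"ry":0,"rz":0,"tx":0,"ty":0,"tz":0,"hand":-1}]'
python3 - <<'E'
from h import *
p,d=snap('wrist','w4.png'); blobs('wrist',d)
print(readout.sense()['ee_pos'])
E
```

```text
clock: 7.28
ee_pos: [0.4373, 0.289, 0.0673]
eef_rot: [[-0.006, 0.707, -0.707], [-0.003, -0.707, -0.707], [-1.0, -0.002, 0.006]]
wrist_force: [-0.7, 0.1, -0.4]
width: 0.0952
wrist [506.0, 17.0] 3829 xy 0.63 0.3046 r 0.0374 zmax 0.041
wrist [604.0, 200.0] 7137 xy 0.6097 0.1313 r 0.0421 zmax 0.051
wrist [312.0, 203.0] 9193 xy 0.4398 0.2974 r 0.0419 zmax 0.051
wrist [492.0, 200.0] 4604 xy 0.5384 0.199 r 0.042 zmax 0.035
wrist [291.0, 310.0] 767 xy 0.3515 0.2355 r 0.0313 zmax 0.029
[0.43867251 0.28968666 0.06929198]
```

```bash

python3 -m creep '[{"rx":0,"ry":0,"rz":0,"tx":0.0005,"ty":0.006,"tz":0,"hand":-1},{"rx":0,"ry":0,"rz":0,"tx":0,"ty":0,"tz":-0.025,"hand":-1},{"rx":0,"ry":0,"rz":0,"tx":0,"ty":0,"tz":-0.02,"hand":-1},{"rx":0,"ry":0,"rz":0,"tx":0,"ty":0,"tz":-0.013,"hand":-1},{"rx":0,"ry":0,"rz":0,"tx":0,"ty":0,"tz":0,"hand":-1}]'
python3 -m creep '[{"rx":0,"ry":0,"rz":0,"tx":0,"ty":0,"tz":0,"hand":1},{"rx":0,"ry":0,"rz":0,"tx":0,"ty":0,"tz":0,"hand":1},{"rx":0,"ry":0,"rz":0,"tx":0,"ty":0,"tz":0,"hand":1}]' 10
```

```text
clock: 7.75
ee_pos: [0.4391, 0.2962, 0.0109]
eef_rot: [[-0.003, 0.708, -0.707], [-0.002, -0.707, -0.708], [-1.0, -0.001, 0.003]]
wrist_force: [-0.2, 0.1, 0.0]
width: 0.0955
clock: 8.0
ee_pos: [0.4415, 0.2976, 0.0144]
eef_rot: [[0.003, 0.708, -0.707], [0.002, -0.707, -0.708], [-1.0, 0.001, -0.003]]
wrist_force: [-0.8, 0.7, 0.5]
width: 0.0836
```

```bash

python3 -m creep '[{"rx":0,"ry":0,"rz":0,"tx":0.001,"ty":-0.01,"tz":0,"hand":1},{"rx":0,"ry":0,"rz":0,"tx":0.001,"ty":-0.02,"tz":0,"hand":1},{"rx":0,"ry":0,"rz":0,"tx":0.001,"ty":-0.027,"tz":0,"hand":1},{"rx":0,"ry":0,"rz":0,"tx":0,"ty":-0.027,"tz":0,"hand":1},{"rx":0,"ry":0,"rz":0,"tx":0,"ty":-0.027,"tz":0,"hand":1}]'
python3 -m creep '[{"rx":0,"ry":0,"rz":0,"tx":0,"ty":-0.027,"tz":0,"hand":1},{"rx":0,"ry":0,"rz":0,"tx":0,"ty":-0.027,"tz":0,"hand":1},{"rx":0,"ry":0,"rz":0,"tx":0,"ty":-0.027,"tz":0,"hand":1},{"rx":0,"ry":0,"rz":0,"tx":0,"ty":-0.027,"tz":0,"hand":1},{"rx":0,"ry":0,"rz":0,"tx":0,"ty":-0.027,"tz":0,"hand":1}]'
python3 -m creep '[{"rx":0,"ry":0,"rz":0,"tx":0.005,"ty":-0.027,"tz":0,"hand":1},{"rx":0,"ry":0,"rz":0,"tx":0.005,"ty":-0.027,"tz":0,"hand":1},{"rx":0,"ry":0,"rz":0,"tx":0.005,"ty":-0.027,"tz":0,"hand":1},{"rx":0,"ry":0,"rz":0,"tx":0.005,"ty":-0.027,"tz":0,"hand":1},{"rx":0,"ry":0,"rz":0,"tx":0.005,"ty":-0.027,"tz":0,"hand":1}]'
```

```text
clock: 8.42
ee_pos: [0.4445, 0.1854, 0.0143]
eef_rot: [[0.003, 0.708, -0.706], [0.002, -0.706, -0.708], [-1.0, 0.001, -0.004]]
wrist_force: [0.5, 2.3, 1.9]
width: 0.0837
clock: 8.83
ee_pos: [0.4443, 0.0498, 0.0143]
eef_rot: [[0.003, 0.707, -0.707], [0.001, -0.707, -0.707], [-1.0, 0.001, -0.003]]
wrist_force: [0.2, 3.6, 2.5]
width: 0.0834
clock: 9.25
ee_pos: [0.4689, -0.0855, 0.0142]
eef_rot: [[0.002, 0.707, -0.707], [0.001, -0.707, -0.707], [-1.0, 0.001, -0.002]]
wrist_force: [-0.2, 3.7, 3.2]
width: 0.084
```

```bash

python3 -m creep '[{"rx":0,"ry":0,"rz":0,"tx":0.02,"ty":-0.02,"tz":0,"hand":1},{"rx":0,"ry":0,"rz":0,"tx":0.026,"ty":-0.02,"tz":0,"hand":1},{"rx":0,"ry":0,"rz":0,"tx":0.026,"ty":-0.02,"tz":0,"hand":1},{"rx":0,"ry":0,"rz":0,"tx":0.026,"ty":-0.02,"tz":0,"hand":1},{"rx":0,"ry":0,"rz":0,"tx":0.026,"ty":-0.02,"tz":0,"hand":1}]'
python3 -m creep '[{"rx":0,"ry":0,"rz":0,"tx":0.009,"ty":-0.022,"tz":0,"hand":1},{"rx":0,"ry":0,"rz":0,"tx":0,"ty":-0.022,"tz":0,"hand":1},{"rx":0,"ry":0,"rz":0,"tx":0,"ty":-0.022,"tz":0,"hand":1},{"rx":0,"ry":0,"rz":0,"tx":0,"ty":-0.022,"tz":0,"hand":1},{"rx":0,"ry":0,"rz":0,"tx":0,"ty":0,"tz":0,"hand":1}]'
python3 - <<'E'
from h import *
p,d=snap('wrist','w5.png'); wpads(p); blobs('wrist',d)
print(readout.sense()['ee_pos'])
E
```

```text
clock: 9.67
ee_pos: [0.5924, -0.1852, 0.0136]
eef_rot: [[-0.002, 0.707, -0.707], [0.002, -0.707, -0.707], [-1.0, -0.003, 0.0]]
wrist_force: [-4.3, 3.6, 8.0]
width: 0.0838
clock: 10.08
ee_pos: [0.6014, -0.2766, 0.0139]
eef_rot: [[0.002, 0.706, -0.708], [-0.003, -0.708, -0.706], [-1.0, 0.003, 0.001]]
wrist_force: [0.7, -2.4, 1.3]
width: 0.0837
blue [32, 165, 160, 95, 8895] 0.4968 -0.1845 0.0527
yellow [132, 35, 173, 176, 23785] 0.6039 -0.1866 0.0524
wrist [405.0, 178.0] 1680 xy 0.6639 -0.2904 r 0.0494 zmax 0.013
wrist [317.0, 226.0] 12048 xy 0.6092 -0.2667 r 0.0521 zmax 0.065
wrist [240.0, 307.0] 885 xy 0.5511 -0.2697 r 0.0278 zmax 0.065
wrist [318.0, 296.0] 1579 xy 0.5805 -0.2952 r 0.0313 zmax 0.046
[ 0.60143946 -0.27521233  0.01388218]
```

View pics/w5.png

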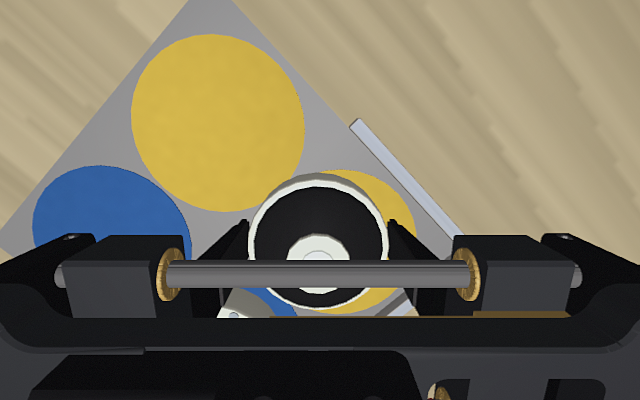

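```bash

python3 -m creep '[{"rx":0,"ry":0,"rz":0,"tx":0.002,"ty":-0.008,"tz":0,"hand":1},{"rx":0,"ry":0,"rz":0,"tx":0.001,"ty":-0.008,"tz":0,"hand":1},{"rx":0,"ry":0,"rz":0,"tx":0,"ty":0,"tz":0,"hand":1},{"rx":0,"ry":0,"rz":0,"tx":0,"ty":0,"tz":0,"hand":1}]'
```

```text
clock: 10.47
ee_pos: [0.6047, -0.2888, 0.0137]
eef_rot: [[0.001, 0.708, -0.706], [-0.002, -0.706, -0.708], [-1.0, 0.002, 0.001]]
wrist_force: [-0.6, -1.1, 5.2]
width: 0.084
```

```bash

python3 -m creep '[{"rx":0,"ry":0,"rz":0,"tx":0,"ty":-0.003,"tz":0,"hand":1},{"rx":0,"ry":0,"rz":0,"tx":0,"ty":0,"tz":0,"hand":1},{"rx":0,"ry":0,"rz":0,"tx":0,"ty":0,"tz":0,"hand":-1},{"rx":0,"ry":0,"rz":0,"tx":0,"ty":0,"tz":0,"hand":-1},{"rx":0,"ry":0,"rz":0,"tx":0,"ty":0,"tz":0,"hand":-1}]'
python3 -m creep '[{"rx":0,"ry":0,"rz":0,"tx":0,"ty":0,"tz":0,"hand":-1},{"rx":0,"ry":0,"rz":0,"tx":0,"ty":0,"tz":0.02,"hand":-1},{"rx":0,"ry":0,"rz":0,"tx":0,"ty":0,"tz":0.04,"hand":-1},{"rx":0,"ry":0,"rz":0,"tx":0,"ty":0,"tz":0.04,"hand":-1},{"rx":0,"ry":0,"rz":0,"tx":-0.02,"ty":0,"tz":0.03,"hand":-1}]'
python3 -m creep '[{"rx":0,"ry":0,"rz":0,"tx":-0.03,"ty":0,"tz":0.04,"hand":-1},{"rx":0,"ry":0,"rz":0,"tx":-0.03,"ty":0,"tz":0.02,"hand":-1},{"rx":0,"ry":0,"rz":0,"tx":-0.03,"ty":0,"tz":0.02,"hand":-1},{"rx":0,"ry":0,"rz":0,"tx":0,"ty":0,"tz":0,"hand":-1},{"rx":0,"ry":0,"rz":0,"tx":0,"ty":0,"tz":0,"hand":-1}]'
python3 - <<'E'
from h import *
p,d=snap('wrist','w6.png'); wpads(p); blobs('wrist',d)
print(readout.sense()['ee_pos'])
E
```

```text
clock: 10.88
ee_pos: [0.604, -0.2907, 0.012]
eef_rot: [[-0.0, 0.708, -0.706], [-0.0, -0.706, -0.708], [-1.0, -0.0, 0.0]]
wrist_force: [0.0, -0.1, -0.2]
width: 0.0939
clock: 11.3
ee_pos: [0.5869, -0.2916, 0.146]
eef_rot: [[0.004, 0.709, -0.706], [-0.002, -0.706, -0.709], [-1.0, 0.005, -0.002]]
wrist_force: [0.4, -1.0, 1.1]
width: 0.095
clock: 11.72
ee_pos: [0.4992, -0.2918, 0.218]
eef_rot: [[0.003, 0.707, -0.707], [-0.002, -0.707, -0.707], [-1.0, 0.004, -0.001]]
wrist_force: [0.2, -0.7, -0.3]
width: 0.0951
blue [217, 72, 82, 85, 5463] 0.4979 -0.1852 0.0519
yellow [276, 4, 86, 94, 6301] 0.6041 -0.1873 0.0517
wrist [604.0, 44.0] 5958 xy 0.8194 -0.4131 r 0.0851 zmax 0.044
wrist [378.0, 116.0] 3953 xy 0.6012 -0.291 r 0.042 zmax 0.047
wrist [312.0, 175.0] 3459 xy 0.4946 -0.285 r 0.0422 zmax 0.056
wrist [442.0, 212.0] 612 xy 0.5974 -0.4378 r 0.0559 zmax 0.022
[ 0.4992664  -0.29125263  0.21618943]
```

View pics/w6.png

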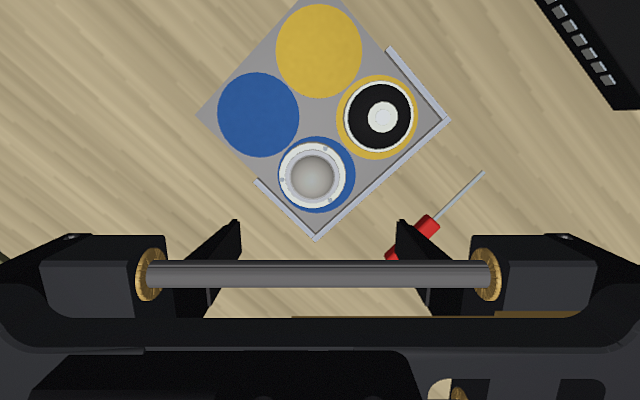

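```bash

python3 -m creep '[{"rx":0,"ry":0,"rz":0,"tx":-0.0045,"ty":0.0055,"tz":-0.02,"hand":-1},{"rx":0,"ry":0,"rz":0,"tx":0,"ty":0,"tz":-0.035,"hand":-1},{"rx":0,"ry":0,"rz":0,"tx":0,"ty":0,"tz":-0.035,"hand":-1},{"rx":0,"ry":0,"rz":0,"tx":0,"ty":0,"tz":-0.035,"hand":-1},{"rx":0,"ry":0,"rz":0,"tx":0,"ty":0,"tz":-0.02,"hand":-1}]'
python3 -m creep '[{"rx":0,"ry":0,"rz":0,"tx":0,"ty":0,"tz":0,"hand":-1},{"rx":0,"ry":0,"rz":0,"tx":0,"ty":0,"tz":0,"hand":-1}]'
```

```text
clock: 12.18
ee_pos: [0.4924, -0.2832, 0.0643]
eef_rot: [[-0.007, 0.708, -0.706], [0.005, -0.706, -0.708], [-1.0, -0.009, 0.001]]
wrist_force: [-0.3, 0.6, -1.2]
width: 0.0951
clock: 12.35
ee_pos: [0.4938, -0.2843, 0.0681]
eef_rot: [[-0.005, 0.708, -0.706], [0.003, -0.706, -0.708], [-1.0, -0.006, 0.001]]
wrist_force: [0.5, -0.5, 0.6]
width: 0.0952
```

```bash

python3 -m creep '[{"rx":0,"ry":0,"rz":0,"tx":0,"ty":0,"tz":-0.025,"hand":-1},{"rx":0,"ry":0,"rz":0,"tx":0,"ty":0,"tz":-0.02,"hand":-1},{"rx":0,"ry":0,"rz":0,"tx":0,"ty":0,"tz":-0.012,"hand":-1},{"rx":0,"ry":0,"rz":0,"tx":0,"ty":0,"tz":0,"hand":-1},{"rx":0,"ry":0,"rz":0,"tx":0,"ty":0,"tz":0,"hand":-1}]'
python3 -m creep '[{"rx":0,"ry":0,"rz":0,"tx":0,"ty":0,"tz":0,"hand":1},{"rx":0,"ry":0,"rz":0,"tx":0,"ty":0,"tz":0,"hand":1},{"rx":0,"ry":0,"rz":0,"tx":0,"ty":0,"tz":0,"hand":1},{"rx":0,"ry":0,"rz":0,"tx":0,"ty":0,"tz":0,"hand":1}]'
```

```text
clock: 12.77
ee_pos: [0.4954, -0.2859, 0.0147]
eef_rot: [[0.001, 0.708, -0.706], [-0.0, -0.706, -0.708], [-1.0, 0.001, -0.0]]
wrist_force: [-0.3, -0.4, -0.3]
width: 0.0951
clock: 13.1
ee_pos: [0.4959, -0.2864, 0.0158]
eef_rot: [[0.002, 0.708, -0.707], [-0.002, -0.707, -0.708], [-1.0, 0.003, -0.001]]
wrist_force: [0.4, 0.0, 5.3]
width: 0.0835
```

Gripped; shift by (+1, −6.5) mm, then release and rise, heading to dome A with the 90° turn.

```bash

python3 -m creep '[{"rx":0,"ry":0,"rz":0,"tx":0.001,"ty":-0.0035,"tz":0,"hand":1},{"rx":0,"ry":0,"rz":0,"tx":0,"ty":-0.003,"tz":0,"hand":1},{"rx":0,"ry":0,"rz":0,"tx":0,"ty":0,"tz":0,"hand":1},{"rx":0,"ry":0,"rz":0,"tx":0,"ty":0,"tz":0,"hand":1}]'
python3 -m creep '[{"rx":0,"ry":0,"rz":0,"tx":0,"ty":0,"tz":0,"hand":-1},{"rx":0,"ry":0,"rz":0,"tx":0,"ty":0,"tz":0,"hand":-1},{"rx":0,"ry":0,"rz":0,"tx":0,"ty":0,"tz":0,"hand":-1},{"rx":0,"ry":0,"rz":0,"tx":0,"ty":0,"tz":0.02,"hand":-1},{"rx":0,"ry":0,"rz":0,"tx":0,"ty":0,"tz":0.04,"hand":-1}]'
python3 -m creep '[{"rx":0,"ry":0,"rz":0,"tx":0.004,"ty":0,"tz":0.04,"hand":-1},{"rx":0,"ry":0,"rz":6.9,"tx":0.009,"ty":0.02,"tz":0.03,"hand":-1},{"rx":0,"ry":0,"rz":6.9,"tx":0.009,"ty":0.036,"tz":0.015,"hand":-1},{"rx":0,"ry":0,"rz":6.9,"tx":0.009,"ty":0.036,"tz":0.015,"hand":-1},{"rx":0,"ry":0,"rz":6.9,"tx":0.009,"ty":0.036,"tz":0.015,"hand":-1}]'
python3 -m creep '[{"rx":0,"ry":0,"rz":6.9,"tx":0.009,"ty":0.036,"tz":0,"hand":-1},{"rx":0,"ry":0,"rz":6.9,"tx":0.009,"ty":0.036,"tz":0,"hand":-1},{"rx":0,"ry":0,"rz":6.9,"tx":0.009,"ty":0.036,"tz":0,"hand":-1},{"rx":0,"ry":0,"rz":6.9,"tx":0.009,"ty":0.036,"tz":0,"hand":-1},{"rx":0,"ry":0,"rz":6.9,"tx":0.009,"ty":0.036,"tz":0,"hand":-1}]'
python3 -m creep '[{"rx":0,"ry":0,"rz":6.9,"tx":0.009,"ty":0.036,"tz":0,"hand":-1},{"rx":0,"ry":0,"rz":6.9,"tx":0.009,"ty":0.036,"tz":0,"hand":-1},{"rx":0,"ry":0,"rz":6.9,"tx":0.009,"ty":0.03,"tz":0,"hand":-1},{"rx":0,"ry":0,"rz":6.9,"tx":0,"ty":0,"tz":0,"hand":-1},{"rx":0,"ry":0,"rz":0,"tx":0,"ty":0,"tz":0,"hand":-1}]'
python3 - <<'E'
from h import *
p,d=snap('top','t3.png'); blobs('top',d)
p,d=snap('wrist','w7.png'); blobs('wrist',d)
print(readout.sense()['ee_pos'])
E
```

```text
clock: 13.43
ee_pos: [0.4968, -0.2922, 0.0157]
eef_rot: [[0.002, 0.707, -0.707], [0.0, -0.707, -0.707], [-1.0, 0.001, -0.001]]
wrist_force: [-0.1, 2.3, 5.8]
width: 0.0836
clock: 13.85
ee_pos: [0.4916, -0.2893, 0.0683]
eef_rot: [[-0.01, 0.708, -0.707], [0.007, -0.707, -0.708], [-1.0, -0.012, 0.002]]
wrist_force: [0.3, -0.2, -0.3]
width: 0.0952
clock: 14.27
ee_pos: [0.5359, -0.1632, 0.1901]
eef_rot: [[0.001, 0.956, -0.294], [-0.0, -0.294, -0.956], [-1.0, 0.001, 0.0]]
wrist_force: [0.6, -0.6, -0.3]
width: 0.095
clock: 14.68
ee_pos: [0.5807, 0.0176, 0.1888]
eef_rot: [[-0.0, 0.954, 0.3], [-0.0, 0.3, -0.954], [-1.0, -0.0, 0.0]]
wrist_force: [-0.0, 0.4, -0.5]
width: 0.0953
clock: 15.1
ee_pos: [0.6076, 0.1195, 0.1883]
eef_rot: [[-0.001, 0.707, 0.707], [-0.0, 0.707, -0.707], [-1.0, -0.001, -0.0]]
wrist_force: [0.2, -0.1, -0.0]
width: 0.0951
top [229.0, 119.0] 977 xy 0.79 0.1744 r 0.0709 zmax 0.064
top [387.0, 114.0] 2162 xy 0.8304 -0.28 r 0.22 zmax 0.052
top [172.0, 130.0] 534 xy 0.7694 0.3375 r 0.0428 zmax 0.05
top [172.0, 174.0] 251 xy 0.6397 0.3279 r 0.0396 zmax 0.051
top [443.0, 217.0] 296 xy 0.5653 -0.445 r 0.0859 zmax 0.028
top [390.0, 194.0] 674 xy 0.5998 -0.2929 r 0.0425 zmax 0.05
top [389.0, 230.0] 694 xy 0.4953 -0.2915 r 0.0425 zmax 0.058
wrist [470.0, 75.0] 5478 xy 0.6432 0.3138 r 0.0421 zmax 0.049
wrist [323.0, 84.0] 2436 xy 0.5375 0.196 r 0.0416 zmax 0.034
wrist [555.0, 145.0] 4884 xy 0.7708 0.3356 r 0.0425 zmax 0.048
wrist [325.0, 176.0] 4084 xy 0.6098 0.1282 r 0.042 zmax 0.057
wrist [469.0, 228.0] 2857 xy 0.7708 0.1978 r 0.0439 zmax 0.062
wrist [244.0, 237.0] 660 xy 0.5872 -0.0093 r 0.0298 zmax 0.022
[0.60750531 0.1177259  0.18846133]
```

View pics/t3.png

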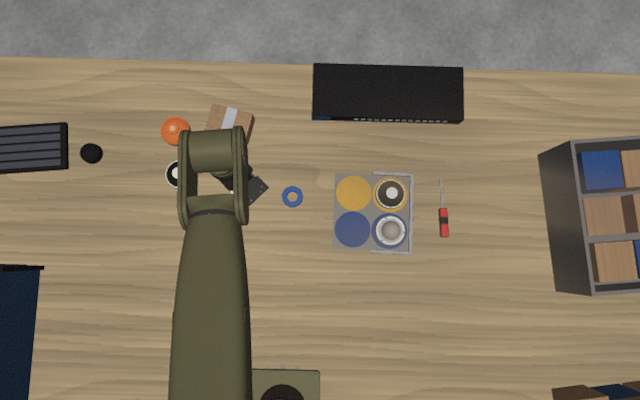

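View pics/w7.png

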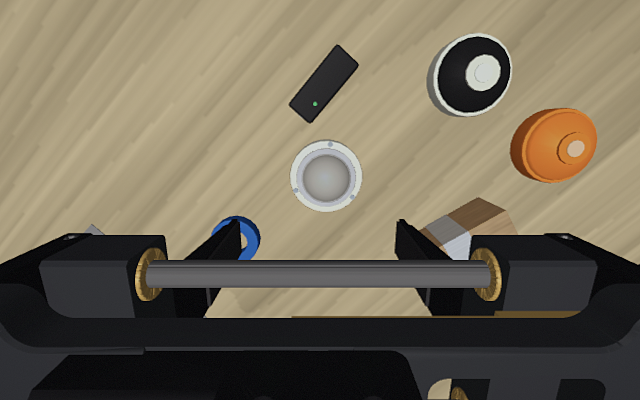

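```bash

python3 -m creep '[{"rx":0,"ry":0,"rz":0,"tx":0.0015,"ty":0.0095,"tz":-0.02,"hand":-1},{"rx":0,"ry":0,"rz":0,"tx":0,"ty":0,"tz":-0.035,"hand":-1},{"rx":0,"ry":0,"rz":0,"tx":0,"ty":0,"tz":-0.035,"hand":-1},{"rx":0,"ry":0,"rz":0,"tx":0,"ty":0,"tz":-0.025,"hand":-1},{"rx":0,"ry":0,"rz":0,"tx":0,"ty":0,"tz":0,"hand":-1}]'
python3 -m creep '[{"rx":0,"ry":0,"rz":0,"tx":0,"ty":0,"tz":0,"hand":-1}]'
```

```text
clock: 15.62
ee_pos: [0.6042, 0.1254, 0.0669]
eef_rot: [[-0.012, 0.713, 0.701], [-0.002, 0.701, -0.713], [-1.0, -0.01, -0.007]]
wrist_force: [-1.7, 0.0, -0.2]
width: 0.0949
clock: 15.7
ee_pos: [0.6079, 0.1261, 0.0724]
eef_rot: [[-0.004, 0.712, 0.702], [-0.001, 0.702, -0.712], [-1.0, -0.003, -0.002]]
wrist_force: [0.5, 0.5, -0.1]
width: 0.0951
```

```bash

python3 -m creep '[{"rx":0,"ry":0,"rz":0,"tx":0.0005,"ty":0.0015,"tz":-0.025,"hand":-1},{"rx":0,"ry":0,"rz":0,"tx":0,"ty":0,"tz":-0.02,"hand":-1},{"rx":0,"ry":0,"rz":0,"tx":0,"ty":0,"tz":-0.016,"hand":-1},{"rx":0,"ry":0,"rz":0,"tx":0,"ty":0,"tz":0,"hand":-1},{"rx":0,"ry":0,"rz":0,"tx":0,"ty":0,"tz":0,"hand":-1}]'
python3 -m creep '[{"rx":0,"ry":0,"rz":0,"tx":0,"ty":0,"tz":0,"hand":1},{"rx":0,"ry":0,"rz":0,"tx":0,"ty":0,"tz":0,"hand":1},{"rx":0,"ry":0,"rz":0,"tx":0,"ty":0,"tz":0,"hand":1},{"rx":0,"ry":0,"rz":0,"tx":0,"ty":0,"tz":0,"hand":1}]'
```

```text
clock: 16.12
ee_pos: [0.6109, 0.1286, 0.0148]
eef_rot: [[0.002, 0.711, 0.703], [0.0, 0.703, -0.711], [-1.0, 0.002, 0.001]]
wrist_force: [-0.1, -0.1, -0.6]
width: 0.095
clock: 16.45
ee_pos: [0.6115, 0.1288, 0.0156]
eef_rot: [[0.004, 0.71, 0.704], [-0.0, 0.704, -0.71], [-1.0, 0.002, 0.002]]
wrist_force: [-1.3, -1.4, 6.5]
width: 0.0837
```

```bash

python3 -m creep '[{"rx":0,"ry":0,"rz":0,"tx":0,"ty":-0.012,"tz":0,"hand":1},{"rx":0,"ry":0,"rz":0,"tx":0,"ty":-0.016,"tz":0,"hand":1},{"rx":0,"ry":0,"rz":0,"tx":-0.004,"ty":-0.012,"tz":0,"hand":1},{"rx":0,"ry":0,"rz":0,"tx":-0.015,"ty":0,"tz":0,"hand":1},{"rx":0,"ry":0,"rz":0,"tx":-0.022,"ty":0,"tz":0,"hand":1}]'
python3 -m creep '[{"rx":0,"ry":0,"rz":0,"tx":-0.025,"ty":0,"tz":0,"hand":1},{"rx":0,"ry":0,"rz":0,"tx":-0.025,"ty":0,"tz":0,"hand":1},{"rx":0,"ry":0,"rz":0,"tx":-0.025,"ty":0,"tz":0,"hand":1},{"rx":0,"ry":0,"rz":0,"tx":-0.012,"ty":-0.005,"tz":0,"hand":1},{"rx":0,"ry":0,"rz":0,"tx":0,"ty":-0.015,"tz":0,"hand":1}]'
python3 -m creep '[{"rx":0,"ry":0,"rz":0,"tx":0,"ty":-0.025,"tz":0,"hand":1},{"rx":0,"ry":0,"rz":0,"tx":0,"ty":-0.025,"tz":0,"hand":1},{"rx":0,"ry":0,"rz":0,"tx":0,"ty":-0.025,"tz":0,"hand":1},{"rx":0,"ry":0,"rz":0,"tx":0,"ty":-0.025,"tz":0,"hand":1},{"rx":0,"ry":0,"rz":0,"tx":0,"ty":-0.025,"tz":0,"hand":1}]'
```

```text
clock: 16.87
ee_pos: [0.5722, 0.088, 0.0155]
eef_rot: [[0.008, 0.711, 0.703], [-0.0, 0.703, -0.711], [-1.0, 0.005, 0.005]]
wrist_force: [3.7, 0.1, 6.7]
width: 0.0835
clock: 17.28
ee_pos: [0.4815, 0.0705, 0.0149]
eef_rot: [[0.004, 0.71, 0.705], [0.003, 0.705, -0.71], [-1.0, 0.005, 0.001]]
wrist_force: [-0.1, 2.7, 3.6]
width: 0.0841
clock: 17.7
ee_pos: [0.4832, -0.0567, 0.0149]
eef_rot: [[0.004, 0.711, 0.704], [0.001, 0.704, -0.711], [-1.0, 0.004, 0.002]]
wrist_force: [0.4, 4.5, 5.0]
width: 0.0838
```

```bash

python3 -m creep '[{"rx":0,"ry":0,"rz":0,"tx":0.002,"ty":-0.025,"tz":0,"hand":1},{"rx":0,"ry":0,"rz":0,"tx":0.003,"ty":-0.025,"tz":0,"hand":1},{"rx":0,"ry":0,"rz":0,"tx":0.004,"ty":-0.025,"tz":0,"hand":1},{"rx":0,"ry":0,"rz":0,"tx":0.004,"ty":-0.025,"tz":0,"hand":1},{"rx":0,"ry":0,"rz":0,"tx":0.002,"ty":-0.015,"tz":0,"hand":1}]'
python3 -m creep '[{"rx":0,"ry":0,"rz":0,"tx":0,"ty":-0.012,"tz":0,"hand":1},{"rx":0,"ry":0,"rz":0,"tx":0,"ty":0,"tz":0,"hand":1},{"rx":0,"ry":0,"rz":0,"tx":0,"ty":0,"tz":0,"hand":1}]'
```

```text
clock: 18.12
ee_pos: [0.4981, -0.173, 0.0148]
eef_rot: [[0.003, 0.712, 0.703], [0.0, 0.703, -0.712], [-1.0, 0.002, 0.002]]
wrist_force: [-1.4, 6.0, 10.7]
width: 0.0837
clock: 18.37
ee_pos: [0.4982, -0.1856, 0.0149]
eef_rot: [[0.004, 0.711, 0.703], [-0.004, 0.703, -0.711], [-1.0, -0.0, 0.005]]
wrist_force: [0.2, -4.5, 5.8]
width: 0.0838
```

```bash
python3 - <<'E'
from h import *
p,d=snap('wrist','w8.png'); wpads(p)
print(readout.sense()['ee_pos'])
E
```

```text
blue [577, 82, 63, 105, 4751] 0.5927 -0.0101 0.0336
[ 0.49819906 -0.185427    0.01488323]
```

View pics/w8.png

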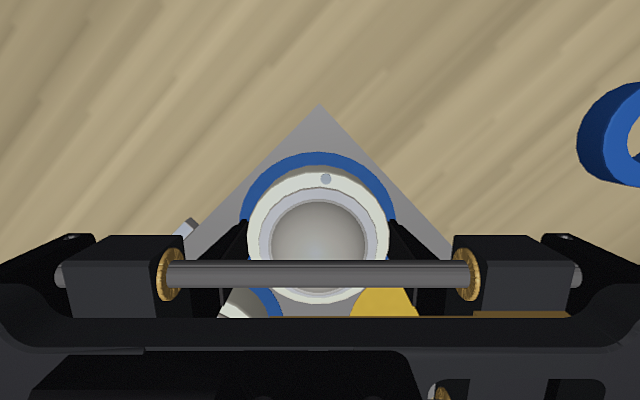

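```bash

python3 -m creep '[{"rx":0,"ry":0,"rz":0,"tx":0,"ty":0,"tz":0,"hand":-1},{"rx":0,"ry":0,"rz":0,"tx":0,"ty":0,"tz":0,"hand":-1},{"rx":0,"ry":0,"rz":0,"tx":0,"ty":0,"tz":0,"hand":-1},{"rx":0,"ry":0,"rz":0,"tx":0,"ty":0,"tz":0.02,"hand":-1},{"rx":0,"ry":0,"rz":0,"tx":0,"ty":0,"tz":0.04,"hand":-1}]'
python3 -m creep '[{"rx":0,"ry":0,"rz":0,"tx":0.004,"ty":0.01,"tz":0.035,"hand":-1},{"rx":0,"ry":0,"rz":0,"tx":0.01,"ty":0.03,"tz":0.025,"hand":-1},{"rx":0,"ry":0,"rz":0,"tx":0.01,"ty":0.035,"tz":0.015,"hand":-1},{"rx":0,"ry":0,"rz":0,"tx":0.01,"ty":0.037,"tz":0.015,"hand":-1},{"rx":0,"ry":0,"rz":0,"tx":0.01,"ty":0.037,"tz":0.015,"hand":-1}]'
python3 -m creep '[{"rx":0,"ry":0,"rz":0,"tx":0.01,"ty":0.037,"tz":0,"hand":-1},{"rx":0,"ry":0,"rz":0,"tx":0.01,"ty":0.037,"tz":0,"hand":-1},{"rx":0,"ry":0,"rz":0,"tx":0.01,"ty":0.037,"tz":0,"hand":-1},{"rx":0,"ry":0,"rz":0,"tx":0.01,"ty":0.037,"tz":0,"hand":-1},{"rx":0,"ry":0,"rz":0,"tx":0.01,"ty":0.037,"tz":0,"hand":-1}]'
python3 -m creep '[{"rx":0,"ry":0,"rz":0,"tx":0.01,"ty":0.037,"tz":0,"hand":-1},{"rx":0,"ry":0,"rz":0,"tx":0.01,"ty":0.037,"tz":0,"hand":-1},{"rx":0,"ry":0,"rz":0,"tx":0.015,"ty":0.037,"tz":0,"hand":-1},{"rx":0,"ry":0,"rz":0,"tx":0.015,"ty":0.037,"tz":0,"hand":-1},{"rx":0,"ry":0,"rz":0,"tx":0,"ty":0,"tz":0,"hand":-1}]'
python3 - <<'E'
from h import *
p,d=snap('top','t4.png'); blobs('top',d)
p,d=snap('wrist','w9.png'); blobs('wrist',d)
print(readout.sense()['ee_pos'])
E
```

```text
clock: 18.83
ee_pos: [0.4919, -0.1806, 0.0674]
eef_rot: [[-0.012, 0.71, 0.704], [0.006, 0.704, -0.71], [-1.0, -0.004, -0.013]]
wrist_force: [0.5, -0.8, -0.1]
width: 0.0951
clock: 19.25
ee_pos: [0.5405, -0.0325, 0.1787]
eef_rot: [[-0.0, 0.711, 0.704], [0.0, 0.704, -0.711], [-1.0, -0.0, -0.0]]
wrist_force: [0.7, -0.3, -1.1]
width: 0.0952
clock: 19.67
ee_pos: [0.5902, 0.153, 0.1773]
eef_rot: [[-0.001, 0.71, 0.704], [-0.0, 0.704, -0.71], [-1.0, -0.001, -0.001]]
wrist_force: [0.3, 0.0, -0.8]
width: 0.0949
clock: 20.08
ee_pos: [0.6409, 0.3048, 0.1759]
eef_rot: [[-0.001, 0.707, 0.707], [0.002, 0.707, -0.707], [-1.0, 0.0, -0.002]]
wrist_force: [-0.4, -0.4, -1.4]
width: 0.0949
top [229.0, 124.0] 1387 xy 0.7886 0.1746 r 0.0716 zmax 0.065
top [387.0, 114.0] 2157 xy 0.8352 -0.2798 r 0.22 zmax 0.052
top [174.0, 131.0] 663 xy 0.769 0.3371 r 0.0435 zmax 0.049
top [186.0, 176.0] 267 xy 0.641 0.3125 r 0.0423 zmax 0.04
top [390.0, 194.0] 672 xy 0.5999 -0.2927 r 0.0423 zmax 0.049
top [443.0, 220.0] 282 xy 0.548 -0.4472 r 0.0684 zmax 0.028
top [219.0, 212.0] 343 xy 0.5363 0.1959 r 0.0417 zmax 0.035
top [352.0, 229.0] 686 xy 0.4953 -0.1849 r 0.0424 zmax 0.059
top [389.0, 230.0] 694 xy 0.4946 -0.2918 r 0.0422 zmax 0.06
top [209.0, 285.0] 734 xy 0.3292 0.2136 r 0.0425 zmax 0.06
wrist [42.0, 36.0] 5757 xy 0.3319 0.2128 r 0.0424 zmax 0.058
wrist [328.0, 176.0] 4351 xy 0.6426 0.3131 r 0.042 zmax 0.049
wrist [188.0, 184.0] 2333 xy 0.5371 0.1958 r 0.0418 zmax 0.033
wrist [418.0, 227.0] 2116 xy 0.7702 0.3353 r 0.0419 zmax 0.047
wrist [342.0, 305.0] 1336 xy 0.7822 0.1919 r 0.0518 zmax 0.061
[0.64000579 0.30025266 0.17623696]
```

View pics/t4.png

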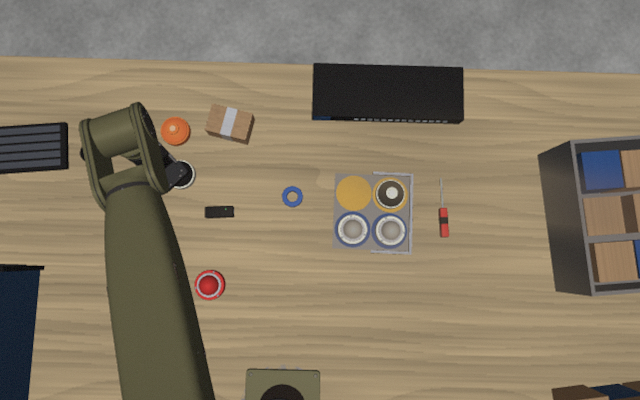

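View pics/w9.png

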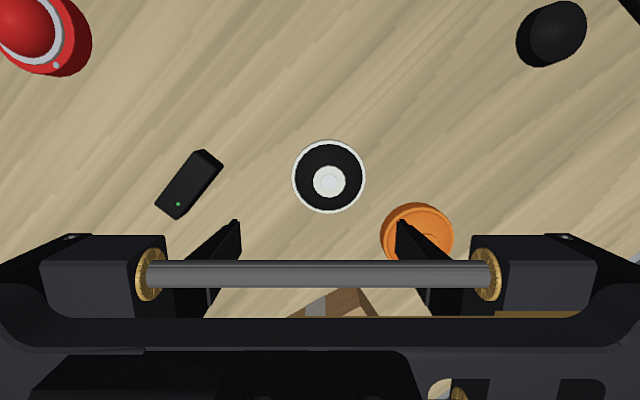

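```bash

python3 -m creep '[{"rx":0,"ry":0,"rz":0,"tx":0.002,"ty":0.0125,"tz":-0.02,"hand":-1},{"rx":0,"ry":0,"rz":0,"tx":0,"ty":0,"tz":-0.035,"hand":-1},{"rx":0,"ry":0,"rz":0,"tx":0,"ty":0,"tz":-0.03,"hand":-1},{"rx":0,"ry":0,"rz":0,"tx":0,"ty":0,"tz":-0.02,"hand":-1},{"rx":0,"ry":0,"rz":0,"tx":0,"ty":0,"tz":0,"hand":-1}]'
python3 -m creep '[{"rx":0,"ry":0,"rz":0,"tx":0,"ty":0,"tz":0,"hand":-1},{"rx":0,"ry":0,"rz":0,"tx":0,"ty":0,"tz":0,"hand":-1}]'
```

```text
clock: 20.6
ee_pos: [0.6383, 0.3083, 0.066]
eef_rot: [[-0.011, 0.711, 0.703], [-0.005, 0.703, -0.711], [-1.0, -0.011, -0.004]]
wrist_force: [-0.9, -0.3, -1.1]
width: 0.0951
clock: 20.77
ee_pos: [0.6437, 0.3109, 0.075]
eef_rot: [[0.002, 0.711, 0.703], [0.001, 0.703, -0.711], [-1.0, 0.002, 0.001]]
wrist_force: [-0.0, -0.5, 0.7]
width: 0.095
```

```bash

python3 -m creep '[{"rx":0,"ry":0,"rz":0,"tx":0,"ty":0.0015,"tz":-0.025,"hand":-1},{"rx":0,"ry":0,"rz":0,"tx":0,"ty":0,"tz":-0.02,"hand":-1},{"rx":0,"ry":0,"rz":0,"tx":0,"ty":0,"tz":-0.016,"hand":-1},{"rx":0,"ry":0,"rz":0,"tx":0,"ty":0,"tz":0,"hand":-1},{"rx":0,"ry":0,"rz":0,"tx":0,"ty":0,"tz":0,"hand":-1}]'
python3 -m creep '[{"rx":0,"ry":0,"rz":0,"tx":0,"ty":0,"tz":0,"hand":1},{"rx":0,"ry":0,"rz":0,"tx":0,"ty":0,"tz":0,"hand":1},{"rx":0,"ry":0,"rz":0,"tx":0,"ty":0,"tz":0,"hand":1},{"rx":0,"ry":0,"rz":0,"tx":0,"ty":0,"tz":0,"hand":1}]'
```

```text
clock: 21.18
ee_pos: [0.6429, 0.3127, 0.0123]
eef_rot: [[-0.0, 0.71, 0.704], [-0.0, 0.704, -0.71], [-1.0, -0.0, -0.0]]
wrist_force: [-1.0, 1.4, 0.5]
width: 0.0949
clock: 21.52
ee_pos: [0.6442, 0.3135, 0.0143]
eef_rot: [[0.003, 0.71, 0.704], [0.001, 0.704, -0.71], [-1.0, 0.003, 0.001]]
wrist_force: [-1.0, -0.5, 4.1]
width: 0.0838
```

```bash

python3 -m creep '[{"rx":0,"ry":0,"rz":0,"tx":0.003,"ty":-0.01,"tz":0,"hand":1},{"rx":0,"ry":0,"rz":0,"tx":0.003,"ty":-0.018,"tz":0,"hand":1},{"rx":0,"ry":0,"rz":0,"tx":0.003,"ty":-0.022,"tz":0,"hand":1},{"rx":0,"ry":0,"rz":0,"tx":0.003,"ty":-0.022,"tz":0,"hand":1},{"rx":0,"ry":0,"rz":0,"tx":0.003,"ty":-0.022,"tz":0,"hand":1}]'
python3 -m creep '[{"rx":0,"ry":0,"rz":0,"tx":0.003,"ty":-0.025,"tz":0,"hand":1},{"rx":0,"ry":0,"rz":0,"tx":0.003,"ty":-0.025,"tz":0,"hand":1},{"rx":0,"ry":0,"rz":0,"tx":0.003,"ty":-0.025,"tz":0,"hand":1},{"rx":0,"ry":0,"rz":0,"tx":0.003,"ty":-0.025,"tz":0,"hand":1},{"rx":0,"ry":0,"rz":0,"tx":0.003,"ty":-0.025,"tz":0,"hand":1}]'
python3 -m creep '[{"rx":0,"ry":0,"rz":0,"tx":0.003,"ty":-0.025,"tz":0,"hand":1},{"rx":0,"ry":0,"rz":0,"tx":0.003,"ty":-0.025,"tz":0,"hand":1},{"rx":0,"ry":0,"rz":0,"tx":0.002,"ty":-0.025,"tz":0,"hand":1},{"rx":0,"ry":0,"rz":0,"tx":0,"ty":-0.025,"tz":0,"hand":1},{"rx":0,"ry":0,"rz":0,"tx":0,"ty":-0.025,"tz":0,"hand":1}]'
```

```text
clock: 21.93
ee_pos: [0.6593, 0.219, 0.0142]
eef_rot: [[0.003, 0.71, 0.704], [0.003, 0.704, -0.71], [-1.0, 0.004, 0.0]]
wrist_force: [-0.3, 3.9, 5.4]
width: 0.0838
clock: 22.35
ee_pos: [0.6742, 0.0935, 0.0142]
eef_rot: [[0.003, 0.71, 0.704], [0.002, 0.704, -0.71], [-1.0, 0.004, 0.001]]
wrist_force: [0.2, 4.2, 7.3]
width: 0.0837
clock: 22.77
ee_pos: [0.6823, -0.0318, 0.0142]
eef_rot: [[0.004, 0.71, 0.704], [0.002, 0.704, -0.71], [-1.0, 0.004, 0.001]]
wrist_force: [1.3, 4.0, 6.8]
width: 0.084
```

```bash

python3 -m creep '[{"rx":0,"ry":0,"rz":0,"tx":0,"ty":-0.02,"tz":0,"hand":1},{"rx":0,"ry":0,"rz":0,"tx":-0.005,"ty":-0.02,"tz":0,"hand":1},{"rx":0,"ry":0,"rz":0,"tx":-0.015,"ty":-0.02,"tz":0,"hand":1},{"rx":0,"ry":0,"rz":0,"tx":-0.02,"ty":-0.02,"tz":0,"hand":1},{"rx":0,"ry":0,"rz":0,"tx":-0.02,"ty":-0.02,"tz":0,"hand":1}]'
python3 -m creep '[{"rx":0,"ry":0,"rz":0,"tx":-0.012,"ty":-0.02,"tz":0,"hand":1},{"rx":0,"ry":0,"rz":0,"tx":-0.005,"ty":-0.02,"tz":0,"hand":1},{"rx":0,"ry":0,"rz":0,"tx":0,"ty":-0.015,"tz":0,"hand":1},{"rx":0,"ry":0,"rz":0,"tx":0,"ty":0,"tz":0,"hand":1},{"rx":0,"ry":0,"rz":0,"tx":0,"ty":0,"tz":0,"hand":1}]'
python3 - <<'E'
from h import *
p,d=snap('wrist','w10.png'); print(readout.sense()['ee_pos'])
E
```

```text
clock: 23.18
ee_pos: [0.6225, -0.1325, 0.0142]
eef_rot: [[0.006, 0.71, 0.704], [-0.0, 0.704, -0.71], [-1.0, 0.004, 0.004]]
wrist_force: [2.6, 2.6, 6.0]
width: 0.0838
clock: 23.6
ee_pos: [0.6044, -0.1891, 0.0139]
eef_rot: [[0.002, 0.711, 0.703], [-0.004, 0.703, -0.711], [-1.0, -0.001, 0.004]]
wrist_force: [-1.7, -4.1, 6.1]
width: 0.0839
[ 0.60449273 -0.18885564  0.01396547]
```

View pics/w10.png

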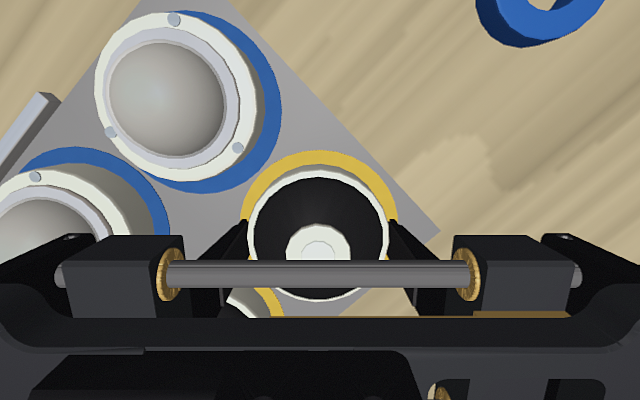

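Fish sits centred on the yellow mouth pad (around pixel 318,235). Release, rise, and clear to check.

```bash

python3 -m creep '[{"rx":0,"ry":0,"rz":0,"tx":0,"ty":0,"tz":0,"hand":-1},{"rx":0,"ry":0,"rz":0,"tx":0,"ty":0,"tz":0,"hand":-1},{"rx":0,"ry":0,"rz":0,"tx":0,"ty":0,"tz":0,"hand":-1},{"rx":0,"ry":0,"rz":0,"tx":0,"ty":0,"tz":0.02,"hand":-1},{"rx":0,"ry":0,"rz":0,"tx":0,"ty":0,"tz":0.035,"hand":-1}]'
python3 -m creep '[{"rx":0,"ry":0,"rz":0,"tx":0,"ty":0,"tz":0.04,"hand":-1},{"rx":0,"ry":0,"rz":0,"tx":-0.01,"ty":0.02,"tz":0.035,"hand":-1},{"rx":0,"ry":0,"rz":0,"tx":-0.015,"ty":0.03,"tz":0.02,"hand":-1},{"rx":0,"ry":0,"rz":0,"tx":-0.02,"ty":0.035,"tz":0.01,"hand":-1},{"rx":0,"ry":0,"rz":0,"tx":-0.02,"ty":0.035,"tz":0,"hand":-1}]'
python3 -m creep '[{"rx":0,"ry":0,"rz":0,"tx":-0.02,"ty":0.036,"tz":0,"hand":-1},{"rx":0,"ry":0,"rz":0,"tx":-0.02,"ty":0.036,"tz":0,"hand":-1},{"rx":0,"ry":0,"rz":0,"tx":-0.02,"ty":0.036,"tz":0,"hand":-1},{"rx":0,"ry":0,"rz":0,"tx":-0.02,"ty":0.036,"tz":0,"hand":-1},{"rx":0,"ry":0,"rz":0,"tx":-0.02,"ty":0.036,"tz":0,"hand":-1}]'
python3 -m creep '[{"rx":0,"ry":0,"rz":0,"tx":0,"ty":0.03,"tz":0,"hand":-1},{"rx":0,"ry":0,"rz":0,"tx":0,"ty":0,"tz":0,"hand":-1}]'
python3 - <<'E'
from h import *
p,d=snap('top','t5.png'); blobs('top',d,amin=150)
print(readout.sense()['ee_pos'])
cv2.imwrite('pics/crop2.png',cv2.resize(p[90:310,150:470,::-1],None,fx=2.5,fy=2.5,interpolation=cv2.INTER_CUBIC))
E
```

```text
clock: 24.07
ee_pos: [0.5995, -0.1842, 0.0615]
eef_rot: [[-0.011, 0.71, 0.704], [0.004, 0.704, -0.71], [-1.0, -0.005, -0.011]]
wrist_force: [0.1, 0.2, 0.2]
width: 0.095
clock: 24.48
ee_pos: [0.5398, -0.0654, 0.1755]
eef_rot: [[0.006, 0.711, 0.703], [-0.001, 0.703, -0.711], [-1.0, 0.003, 0.005]]
wrist_force: [1.0, 0.5, 0.3]
width: 0.0952
clock: 24.9
ee_pos: [0.437, 0.1154, 0.1714]
eef_rot: [[-0.001, 0.71, 0.704], [0.0, 0.704, -0.71], [-1.0, -0.0, -0.0]]
wrist_force: [0.4, 1.0, -0.3]
width: 0.095
clock: 25.07
ee_pos: [0.437, 0.148, 0.1716]
eef_rot: [[-0.0, 0.706, 0.708], [0.002, 0.708, -0.706], [-1.0, 0.001, -0.002]]
wrist_force: [-0.1, -0.3, -0.0]
width: 0.0951
top [229.0, 124.0] 1386 xy 0.7884 0.1745 r 0.0717 zmax 0.064
top [387.0, 114.0] 2183 xy 0.8328 -0.2801 r 0.2202 zmax 0.052
top [175.0, 131.0] 670 xy 0.7691 0.3362 r 0.0429 zmax 0.049
top [353.0, 193.0] 667 xy 0.601 -0.1877 r 0.0423 zmax 0.052
top [390.0, 194.0] 672 xy 0.6007 -0.2921 r 0.0429 zmax 0.049
top [291.0, 196.0] 239 xy 0.5855 -0.011 r 0.0298 zmax 0.025
top [443.0, 220.0] 272 xy 0.5423 -0.4467 r 0.0627 zmax 0.029
top [221.0, 211.0] 271 xy 0.534 0.1959 r 0.0419 zmax 0.036
top [352.0, 229.0] 686 xy 0.4953 -0.1849 r 0.0422 zmax 0.058
top [389.0, 231.0] 694 xy 0.493 -0.2945 r 0.0446 zmax 0.058
top [206.0, 282.0] 466 xy 0.3352 0.2199 r 0.0397 zmax 0.059
[0.43762862 0.14602914 0.17156097]
```

View pics/crop2.png

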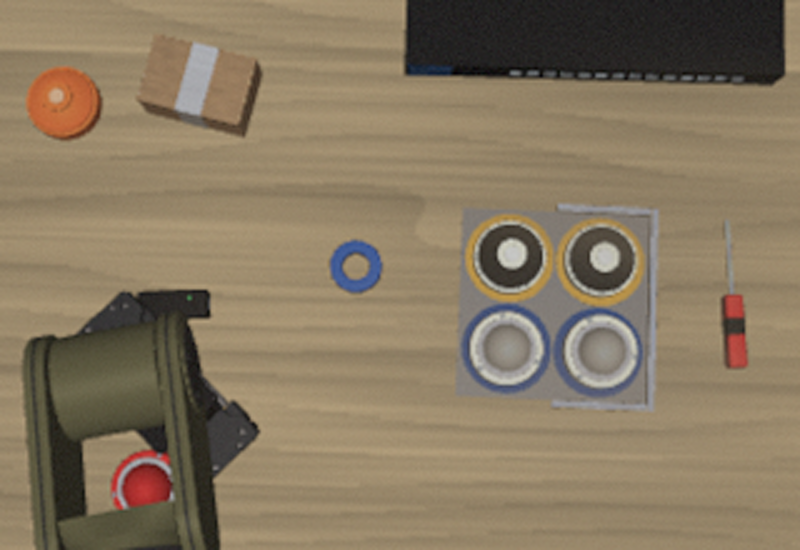

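```bash
python3 -c "
from h import *
print(workorder.hand_in())"
```

```text
the job is handed in; nothing more can be done
None
```

I slid the four cameras into the tray one at a time, gripping each base lightly and dragging it flat along the bench. The job was handed in at about 25 s of the 72 s allowed; no verdict was reported.

- **Placing:** the last top picture shows domes on both blue pads and fisheyes on both yellow pads. Each centre is about 2 to 4 mm from its pad centre (limit 12 mm), with a pad rim visible all round. The top and wrist cameras disagreed by up to about 3 mm on the pad positions, so the errors are only known to that level.
- **One mend:** the first dome stopped about 6 mm short on the deep blue pad. I gripped it again and slid it to about 2 to 4 mm.
- **Bystanders:** tape, injector and carton measured within about 2 mm of where they started. The screwdriver looks unmoved in the pictures, but its last depth measurement dropped part of the thin shank. So I went by the picture, not a number.
- **Limits:** wrist force readings stayed under about 15 N, and the arm was clear of everything at the end. No check showed a camera lifted or tipped, but I did not measure tilt directly.

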